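# Book in a stripped gearmotor

### The job

Book in the stripped gearmotor: take the scanner out of its dock and, holding it still about 10 cm off and square on for at least a second, read first the label of the job card on the easel and then the label on the motor. Put the scanner back home in its dock, sort the stripped parts lying on the bench (gears into the deep square bin, shafts into the long shallow tray), and file the job card upright, fully down, in the empty pocket of the card rack, with its label facing the same way as those of the other cards. Leave the other tools and supplies where they are.

Things in the scene. Friction and masses are not known exactly. Their poses are not given: they have to be found in the camera images.
- gear1: Steel spur gear lying flat, hub up: toothed disc 44 mm across and 12 mm thick, with a plain round hub 18 mm across standing another 16 mm above it (28 mm in all), 90 g. Origin at the centre of the underside, z up through the hub. May be absent.
- gear2: Steel spur gear lying flat, hub up: toothed disc 44 mm across and 12 mm thick, with a plain round hub 18 mm across standing another 16 mm above it (28 mm in all), 90 g. Origin at the centre of the underside, z up through the hub. May be absent.
- gear3: Steel spur gear lying flat, hub up: toothed disc 44 mm across and 12 mm thick, with a plain round hub 18 mm across standing another 16 mm above it (28 mm in all), 90 g. Origin at the centre of the underside, z up through the hub. May be absent.
- shaft1: Steel drive shaft lying down: square middle 36 mm long and 14 x 14 mm, with a round 10 mm journal 15 mm long at each end (66 mm in all), 60 g. Origin at the middle of the underside of the square part (7 mm below the axis), its x axis runs along the shaft. May be absent.
- shaft2: Steel drive shaft lying down: square middle 36 mm long and 14 x 14 mm, with a round 10 mm journal 15 mm long at each end (66 mm in all), 60 g. Origin at the middle of the underside of the square part (7 mm below the axis), its x axis runs along the shaft. May be absent.
- shaft3: Steel drive shaft lying down: square middle 36 mm long and 14 x 14 mm, with a round 10 mm journal 15 mm long at each end (66 mm in all), 60 g. Origin at the middle of the underside of the square part (7 mm below the axis), its x axis runs along the shaft. May be absent.
- gear_bin: The deep square black bin for gears, fixed, open on top: outside 130 x 130 mm, 55 mm high, walls and floor 4 mm. Origin at the centre of its underside, x and y along its sides.
- shaft_tray: The long shallow black tray for shafts, fixed, open on top: outside 95 (x) x 165 (y) mm, 28 mm high, walls and floor 4 mm. Origin at the centre of its underside.
- scanner: Grey cordless pistol scanner, 0.26 kg, lying level in its dock. Handle 120 mm long (x from -76 to +44 mm), 32 wide (y), 30 high (z). Origin on the handle's axis near the centre of mass: grip here, across y. Head at the front, 50 mm wide, back to x = 23, from z = -38 to +48 mm; it looks forwards and 60 degrees down. Hands-free: no trigger; reads a label it is held still on, any way round.
- scanner_spot (a point): The scanner's aiming spot: the point 100 mm straight ahead of its window, its best reading distance (x = 129, z = -114 mm in the scanner's frame; moves with it). Its z axis is the direction in which the scanner looks, its y axis the scanner's y.
- dock: Black charging dock, fixed, 125 x 70 mm; x points the way the docked scanner's head does. The handle lies on a bed 58 mm above the bench (x -83 to +29 mm, 44 wide). At the rear (x -90 to -50 mm) two cheeks, 41 mm apart inside and 84 mm high, and a rear wall (inner face x = -83.5) hold it. Lift straight up, lay back straight down. Origin on the bench below the scanner's origin.
- dock_seat (a point): Where the scanner's origin is when it lies home in the dock: 73 mm above the dock's origin.
- card: The loose job card, 90 g, leaning on the easel: stiff white board 95 mm wide (y), 110 high (z), 5 thick (x), with a black grip bar 60 mm wide, 12 thick, 24 high on top (z 106 to 130 mm). Origin at the middle of its lower edge, z up the card, -x out of its printed face. Leans back 25 degrees from upright (top to +x).
- card_label (a point): Centre of the barcode label (60 x 34 mm) on the job card's printed face, 64 mm above its lower edge. Its z axis points out of the label, x up the card.
- easel: Steel easel of the job card, fixed, base 120 x 100 mm. The back plate supports the card's lower 80 mm; a lip 10 mm high stands before the card's lower edge. The card is lifted out along its own z. Origin under the base's centre; the card's lower edge rests at x = -50, z = 18 mm.
- motor_label (a point): Centre of the barcode label (58 x 28 mm) on top of the motor can, on the robot's side. Its z axis points out of it, 60 degrees above level; y along the can.
- gearmotor: Black gearmotor, fixed on the bench: can 60 mm across lying along y (y -82 to 50 mm, axis 36 mm up), then the open gear housing (y 52 to 128 mm, about 110 mm wide, 55 high). Origin on the bench below the label's middle; the label faces -x and up.
- pocket: The empty one of three aluminium card pockets, fixed in a row along x, 42 mm apart; the other two hold cards with the same grip bars. Slot 8.5 (x) by 99 mm (y), flared at the mouth. Origin under its centre, 6 mm above the bench; slot floor 6 mm, straight walls up to 70 mm, flare to 80 mm, neighbours' cards to 136 mm above the origin. The filed cards' labels face -x.
- threadlock: Bystander: small black bottle, 26 mm across, 70 mm high. Leave it.
- screwdriver: Bystander: screwdriver with red handle, 160 mm long, lying. Leave it.
- grease: Bystander: grease jar, 68 mm across, 60 mm high. Leave it.
Things that resemble listed ones, but are neither listed nor needed, are in the scene too. Leave any red or turquoise look-alike of the shaft3 alone.

How it is judged (in metres and radians):
On the way, in this order (a step that is already met when the one before it is completed fails the run):
1. the scanner is held still on the job card's label for 0.8 s (aiming spot within 15-20 mm of its centre, 35 mm in depth, 0.5 rad of square) (x of scanner_spot in the frame of card_label between -0.015 and 0.015 m and y of scanner_spot in the frame of card_label between -0.02 and 0.02 m and z of scanner_spot in the frame of card_label between -0.035 and 0.035 m and angle between the z axis of scanner_spot and the z axis of card_label, either way round below 0.5 rad and linear speed of scanner below 0.02 m/s and angular speed of scanner below 0.2 rad/s), for 0.8 s.
2. the scanner is held still on the motor's label for 0.8 s (same limits) (x of scanner_spot in the frame of motor_label between -0.015 and 0.015 m and y of scanner_spot in the frame of motor_label between -0.02 and 0.02 m and z of scanner_spot in the frame of motor_label between -0.035 and 0.035 m and angle between the z axis of scanner_spot and the z axis of motor_label, either way round below 0.5 rad and linear speed of scanner below 0.02 m/s and angular speed of scanner below 0.2 rad/s), for 0.8 s.
At the end, for the whole second after the job is handed in: All gears present in the gear bin, all shafts in the shaft tray, below the rims; scanner home in its dock (12 mm, level within 0.12 rad, yaw 0.15); job card down in the empty pocket (4.5 mm above its floor, 6 mm of centre, 0.1 rad of upright), label facing as the others; all at rest (x of gear1 in the frame of gear_bin between -0.062 and 0.062 m and y of gear1 in the frame of gear_bin between -0.062 and 0.062 m and z of gear1 in the frame of gear_bin between -0.005 and 0.05 m and linear speed of each of gear1, gear2, gear3, shaft1, shaft2, shaft3, scanner, card below 0.03 m/s and x of gear2 in the frame of gear_bin between -0.062 and 0.062 m and y of gear2 in the frame of gear_bin between -0.062 and 0.062 m and z of gear2 in the frame of gear_bin between -0.005 and 0.05 m and x of gear3 in the frame of gear_bin between -0.062 and 0.062 m and y of gear3 in the frame of gear_bin between -0.062 and 0.062 m and z of gear3 in the frame of gear_bin between -0.005 and 0.05 m and x of shaft1 in the frame of shaft_tray between -0.044 and 0.044 m and y of shaft1 in the frame of shaft_tray between -0.079 and 0.079 m and z of shaft1 in the frame of shaft_tray between -0.005 and 0.026 m and x of shaft2 in the frame of shaft_tray between -0.044 and 0.044 m and y of shaft2 in the frame of shaft_tray between -0.079 and 0.079 m and z of shaft2 in the frame of shaft_tray between -0.005 and 0.026 m and x of shaft3 in the frame of shaft_tray between -0.044 and 0.044 m and y of shaft3 in the frame of shaft_tray between -0.079 and 0.079 m and z of shaft3 in the frame of shaft_tray between -0.005 and 0.026 m and distance between scanner and dock_seat below 0.012 m and angle between the x axis of scanner and the x axis of dock, either way round below 0.15 rad and angle between scanner's own z axis and vertical below 0.12 rad and x of card in the frame of pocket between -0.006 and 0.006 m and y of card in the frame of pocket between -0.006 and 0.006 m and z of card in the frame of pocket between 0.002 and 0.0105 m and angle between the z axis of card and the z axis of pocket, either way round below 0.1 rad and x of card_label in the frame of pocket below 0 m); the robot touches nothing.
It fails at once if a bystander is moved by more than 40 mm (distance of any of threadlock, screwdriver, grease from where it was at the start of the episode above 0.04 m).
Of gear1, shaft1, gear2, shaft2, gear3, shaft3 only 4 to 6 are there at a start; the rules pass over those that are not, and their reading is None.
At some moment in a run one of gear1, shaft1, gear2, shaft2, gear3, shaft3 may be knocked a few centimetres aside while the robot is not near it.
It also fails if it takes over 200 s, if anything falls off the work surface, if the arm or the gripper's body presses on something with over 40 N, if the wrist force passes 120 N, or if a joint passes its speed limit or range.

### The arm

A 6-joint arm with a two-finger parallel gripper is mounted at the origin on the work surface. World frame = base frame: x ahead of the robot, y to its left, z up, the work surface at z = 0. Lengths are in m, angles in degrees, forces in N, time in s.
With the tool pointing down it reaches from about 0.35 to 0.875 m from the base axis. Payload 4.2 kg.
Tool frame: the origin (TCP) lies on the centre line of the jaws, within the pads' length; the fingertips stand r.tip_extent ahead of it and the grasp point (between the pads) lies 11 mm behind it (r.tip_extent is the distance from the TCP to the fingertips, in m); z points along the fingers, y is the line along which they close (so a half turn about z gives the same grasp; the last joint's range is limited). The gripper opens to 87 mm and grips with 3 to 60 N. Pads are 19 mm wide; open, the fingers measure 117 mm over their backs; the gripper's body (75 mm by 190 mm) begins 51 mm behind the grasp point.
Start: joints at [-60.527, 22.042, 0.453, 0, -68.411, -14.817], TCP at [0.158, -0.605, 0.231] pointing down, gripper open.
Joint ranges: [-179.83, 179.83], [-69.29, 118.12], [-61.27, 80.66], [-181.25, 117.63], [-171.15, -9.14], [-177.46, 177.46]. Speed limits (degrees/s): [159.86, 159.86, 180, 180, 180, 180].

### API

Orientations are given as a 3x3 rotation matrix whose columns are the frame's x, y, z axes.
In Python, from station import r gives the robot as it stands.
- The arm moves only by the shell command python3 -m jog 'ROWS'. ROWS is text: rows parted by semicolons, each of 5 numbers parted by spaces: the opening, from 0 (shut) to 1 (fully open), then the shift along the world's x, y, z in mm, then the turn about the world's z in degrees. In form: hand dx dy dz roll; .... A call has 1 to 5 rows; each row shifts and turns the commanded pose from where the row before left it; what a row does not reach is not made up. A row lasts 1/8 s, in which the tool goes at most 62.5 mm and 10.7 degrees, less where a joint would pass 70% of its speed; a pose out of reach is approached as far as the arm can. A call is refused whole if a number of a shift passes 62.5 or a number of a turn 10.7, either way. A call with a gripper value outside its range is refused whole. The fingers move at their own pace and stop on an object; the grip force is fixed at half the most. Time passes only in rows, so rows that do not move let the fingers close. It gives the time, the measured TCP pose, the force, the opening and the grip force at its end, in the units of the state.
- r.sense(): the state, without advancing time (a new reading comes with each control period).
- r.capture(name): name is "side" or "top" or "wrist"; returns a dict with "pixels" (384x512x3 uint8, red, green, blue), "fovy" (degrees; the focal length in pixels is half the picture's height over the tangent of half this angle, whatever the lens; pixels are square), "cx", "cy" (the principal point, pixels), "origin" and "orientation" of the camera in the world; the wrist camera has in their place "T_tool_cam" (4x4, takes a point from camera to tool coordinates, whose origin is the TCP and whose axes are the flange's). Camera axes: x right, y down, z forward; pixel columns grow to the right and rows downward; lengths in m; the calibration is good to about 2 mm. The wrist camera is an equidistant fisheye: a pixel r from the principal point sees the ray r / f radians off the axis. A picture is of the moment at which its call begins: read the wrist's pose just before it. There is no depth.
- r.finish_job(): hands the job in; it is judged then, once.
The state is a dict: "time_s": time; "joints": joint angles; "joint_velocities": joint speeds; "effort": joint torques, N m; "tcp_pos": TCP position; "ee_rot": TCP orientation; "wrist_force": force on the tool from outside, world axes, zero at the start; "moment": the same for the moment, N m; "gripper_width": opening from 0.0 (shut) to 1.0 (fully open); "gripper_force": force on a finger pad.
Only numpy, scipy, OpenCV 4.12 (cv2) and the standard library are available. Lean on these libraries where they do the work, as an engineer would, in place of code of your own. Each camera call takes 0.05 s, during which the arm holds its last target. There are 200 camera calls.

## Working session

There is one attempt and no reset: what is moved stays moved. The work goes in short steps, Python scripts to look and compute and a shell command to move; the robot and the scene stay as the last step left them, time stands still between calls to the robot, and variables do not carry over. Pictures are saved under pics/ and viewed, at most 14 in all, crops included, and the job is handed in when it is done.

```bash
ls; mkdir -p pics; cat > h.py <<'E'
import numpy as np, cv2
from station import r
def cap(n,name):
    s=r.sense(); c=r.capture(n); cv2.imwrite(f'pics/{name}.png',cv2.cvtColor(c['pixels'],cv2.COLOR_RGB2BGR)); c['s']=s; return c
def save(n,name):
    c=cap(n,name); np.save(f'pics/{name}.npy',c,allow_pickle=True); return c
def load(name): return np.load(f'pics/{name}.npy',allow_pickle=True).item()
def ray(c,u,v):
    f=192/np.tan(np.radians(c['fovy'])/2); p=np.array([u-c['cx'],v-c['cy']])
    if 'T_tool_cam' in c:
        T=c['T_tool_cam']; R=c['s']['ee_rot']; o=c['s']['tcp_pos']
        R=np.array(R).reshape(3,3); a=np.hypot(*p); th=a/f
        d=np.array([*(p/max(a,1e-9)*np.sin(th)),np.cos(th)])
        return R@T[:3,3]+np.array(o), R@T[:3,:3]@d
    d=np.array([p[0]/f,p[1]/f,1]); return np.array(c['origin']),np.array(c['orientation']).reshape(3,3)@d
def pt(c,u,v,z):
    o,d=ray(c,u,v); return o+d*(z-o[2])/d[2]
def proj(c,P):
    P=np.asarray(P,float); f=192/np.tan(np.radians(c['fovy'])/2)
    if 'T_tool_cam' in c:
        T=c['T_tool_cam']; R=np.array(c['s']['ee_rot']).reshape(3,3)
        o=R@T[:3,3]+np.array(c['s']['tcp_pos']); q=(R@T[:3,:3]).T@(P-o)
        a=np.hypot(q[0],q[1]); th=np.arctan2(a,q[2]); return np.array([c['cx'],c['cy']])+f*th*q[:2]/a
    q=np.array(c['orientation']).reshape(3,3).T@(P-np.array(c['origin']))
    return np.array([c['cx'],c['cy']])+f*q[:2]/q[2]
def tri(*L):
    A=np.zeros((3,3));b=np.zeros(3)
    for c,u,v in L:
        o,d=ray(c,u,v); d=d/np.linalg.norm(d); M=np.eye(3)-np.outer(d,d); A+=M;b+=M@o
    x=np.linalg.solve(A,b); return x
E
python3 - <<'E'
from h import *
a=save('top','top0'); b=save('side','side0'); w=save('wrist','wrist0')
for c in(a,b): print(c['fovy'],c['cx'],c['cy'],c['origin'],c['orientation'])
print(w['fovy'],w['T_tool_cam'],w['s'],r.tip_extent)
A=cv2.imread('pics/top0.png');cv2.imwrite('pics/top0b.png',cv2.resize(A,(800,600),interpolation=cv2.INTER_CUBIC))
A=cv2.imread('pics/side0.png');cv2.imwrite('pics/side0b.png',cv2.resize(A,(800,600),interpolation=cv2.INTER_CUBIC))
E
```

```text
pics
55.46877587531151 259.2608208400267 194.49798798063784 [ 0.38974317 -0.05679788  1.18164688] [[ 0.00684418 -0.99137143  0.13090396]
 [-0.99996223 -0.00608381  0.00620758]
 [-0.00535763 -0.1309415  -0.99137562]]
46.03920148880851 250.65635936055793 189.97009275611285 [0.07736084 0.4642765  0.81514943] [[-0.7390684  -0.49051718  0.46170422]
 [-0.67362962  0.53919707 -0.50545984]
 [-0.00101283 -0.68458704 -0.72893042]]
65.70646984690485 [[ 2.06932202e-04 -9.54826729e-01 -2.97163046e-01  8.17201478e-02]
 [ 9.99999545e-01  4.74451544e-04 -8.28120831e-04  3.65070973e-04]
 [ 9.31701370e-04 -2.97162739e-01  9.54826392e-01 -1.54436195e-01]
 [ 0.00000000e+00  0.00000000e+00  0.00000000e+00  1.00000000e+00]] {'time_s': 0.1, 'joints': array([-6.05267817e+01,  2.20845430e+01,  3.87594097e-01, -2.52388352e-02,
       -6.84125206e+01, -1.48155449e+01]), 'joint_velocities': array([ 3.09749870e-05, -1.86410467e-01,  1.89470846e-01,  1.07302411e-01,
       -4.97001750e-02,  1.96854900e-02]), 'effort': array([-4.97059136e-04, -3.91688633e+01,  1.87935859e+01,  4.23189059e+00,
        1.35082612e-02, -6.47961974e-05]), 'tcp_pos': array([ 0.15802126, -0.60414374,  0.22958819]), 'ee_rot': array([[-9.67496020e-01, -2.52885570e-01, -5.83437445e-04],
       [-2.52886226e-01,  9.67494227e-01,  1.86484535e-03],
       [ 9.28798789e-05,  1.95177375e-03, -9.99998091e-01]]), 'wrist_force': array([-1.30094839, -0.23590182, -0.47962229]), 'moment': array([-0.03109792, -0.06928724, -0.04704906]), 'gripper_force': 0.0, 'gripper_width': 0.999712719318154} 0.008
```

View pics/top0b.png

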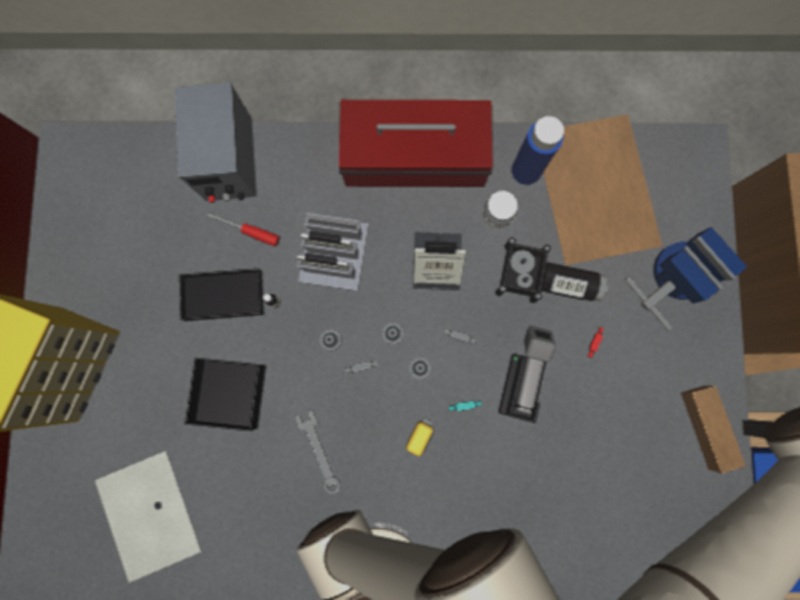

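View pics/side0b.png

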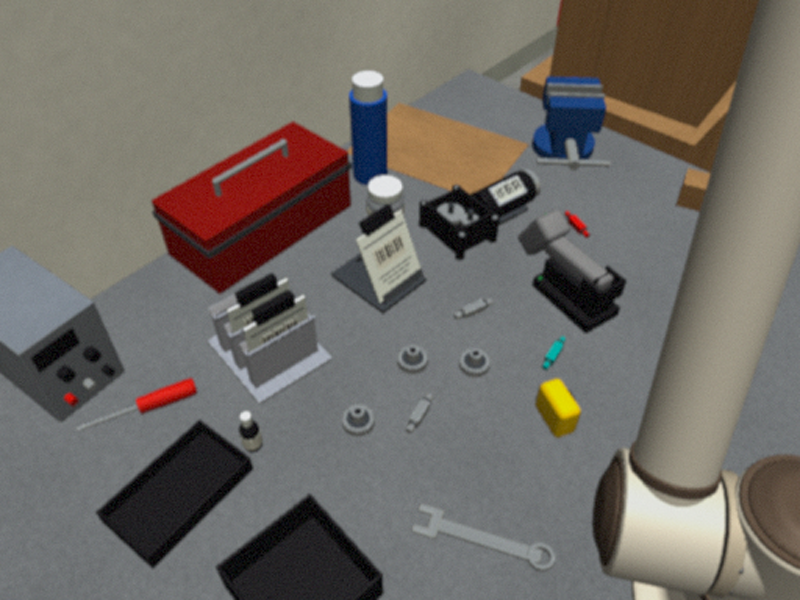

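The top view (800 px) shows gears at (330,340), (392,333) and (420,368), and grey shafts at (361,368) and (460,336). The turquoise (464,406) and red (596,342) shafts are the look-alikes and stay put. The dock with scanner is at (522,385), the card on the easel at (440,265), the motor at (555,275), the rack at (333,250) with its far slot empty, the tray at (222,295) and the bin at (227,395). Next, enlarged crops.

```bash
python3 - <<'E'
import cv2
def crop(n,x0,y0,w,h,s,o):
    A=cv2.imread(f'pics/{n}.png')[y0:y0+h,x0:x0+w]; A=cv2.resize(A,None,fx=s,fy=s,interpolation=cv2.INTER_CUBIC)
    A=cv2.convertScaleAbs(A,alpha=1.5,beta=15)
    for i in range(0,w,20):
        cv2.line(A,(i*s,0),(i*s,6),(0,255,255),1); cv2.putText(A,str(x0+i),(i*s,18),0,.35,(0,255,255),1)
    for i in range(0,h,20):
        cv2.line(A,(0,i*s),(6,i*s),(0,255,255),1); cv2.putText(A,str(y0+i),(8,i*s+4),0,.35,(0,255,255),1)
    cv2.imwrite(f'pics/{o}.png',A); print(A.shape)
crop('top0',185,130,200,145,4,'c1'); crop('side0',200,100,200,150,4,'c2')
E
```

```text
(580, 800, 3)
(600, 800, 3)
```

View pics/c1.png

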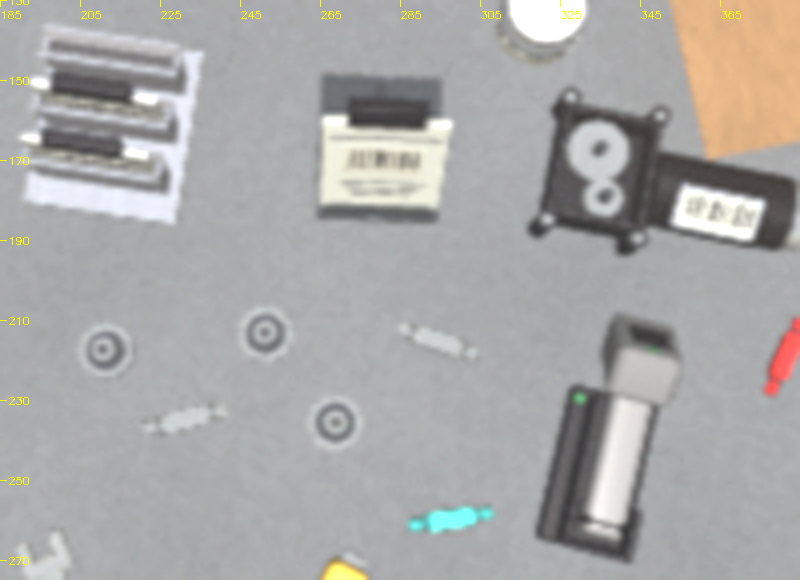

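View pics/c2.png

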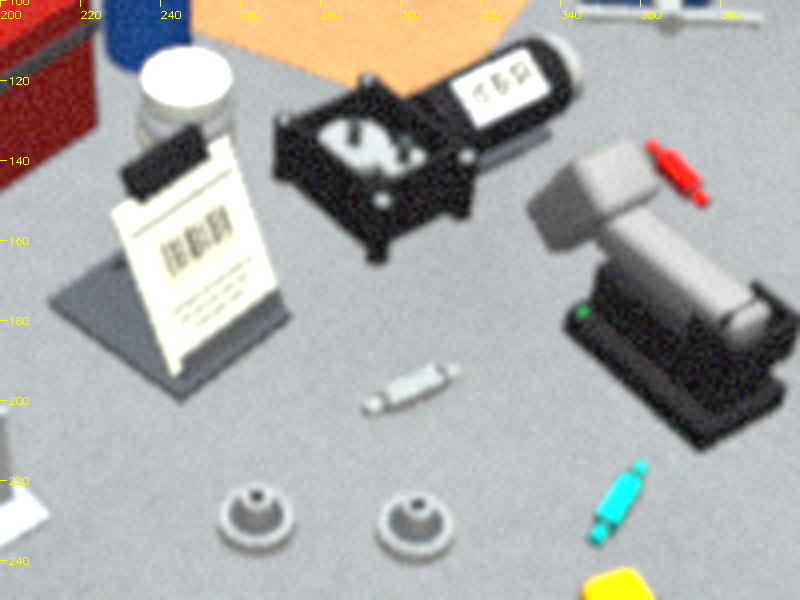

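```bash
cat >> h.py <<'E'
def T(u,v): return (load('top0'),185+u/4-.375,130+v/4-.375)
def S(u,v): return (load('side0'),200+u/4-.375,100+v/4-.375)
E
python3 - <<'E'
from h import *
np.set_printoptions(precision=4,suppress=True)
def both(n,t,s):
    P=tri(T(*t),S(*s)); e1=proj(T(0,0)[0],P)-np.array(T(*t)[1:]); e2=proj(S(0,0)[0],P)-np.array(S(*s)[1:]); print(n,P,e1.round(1),e2.round(1)); return P
c=[both('card',t,s) for t,s in [((322,118),(113,213)),((452,122),(232,140)),((440,207),(277,290)),((319,208),(178,375))]]
print('sizes',[np.linalg.norm(c[i]-c[(i+1)%4]) for i in range(4)],np.mean(c,0))
both('barcode',(385,159),(197,243))
m=[both('motor',t,s) for t,s in [((682,185),(451,83)),((766,197),(533,47)),((757,243),(552,90)),((671,232),(470,128))]]
print('sizes',[np.linalg.norm(m[i]-m[(i+1)%4]) for i in range(4)],np.mean(m,0))
a=pt(*T(636,397),.088);b=pt(*T(604,533),.088); d=a-b; print('handle',a,b,np.degrees(np.arctan2(d[1],d[0])),np.linalg.norm(d))
both('docklight',(580,398),(583,312))
# dock rear base corners on the base
for n,uv,z in [('g1',(103,350),.028),('g2',(265,332),.028),('g3',(335,422),.028),('s1a',(148,427),.007),('s1b',(222,411),.007),('s2a',(404,328),.007),('s2b',(473,353),.007)]:
    print(n,pt(*T(*uv),z))
for n,uv,z in [('g2',(257,497),.028),('g3',(417,505),.028),('s2a',(370,406),.007),('s2b',(452,371),.007)]: print('side',n,pt(*S(*uv),z))
E
```

```text
card [ 0.6349 -0.0675  0.1209] [0.2 0.3] [-0.5 -0.1]
card [ 0.6324 -0.165   0.1164] [0.4 0.7] [-1.  -0.2]
card [ 0.587  -0.1626  0.0213] [-0.1 -0.2] [0.3 0.1]
card [ 0.584  -0.0661  0.0227] [0.1 0.2] [-0.3 -0.1]
sizes [np.float64(0.09762609495461001), np.float64(0.10537936910588443), np.float64(0.0965189134784483), np.float64(0.11065581428257133)] [ 0.6096 -0.1153  0.0703]
barcode [ 0.6137 -0.1161  0.0771] [0.1 0.1] [-0.2 -0. ]
motor [ 0.5956 -0.3442  0.0743] [-0. -0.] [0. 0.]
motor [ 0.5828 -0.4109  0.0735] [0.8 1.3] [-1.7 -0.2]
motor [ 0.5544 -0.4062  0.0541] [-0.1 -0.2] [0.3 0. ]
motor [ 0.566  -0.3366  0.0566] [-0.9 -1.4] [1.9 0.2]
sizes [np.float64(0.06790516045126803), np.float64(0.03472623062993793), np.float64(0.07056464029545947), np.float64(0.03534912370602274)] [ 0.5747 -0.3745  0.0646]
handle [ 0.4324 -0.3021  0.088 ] [ 0.3324 -0.2762  0.088 ] -14.509470094013665 0.10321732850024476
docklight [ 0.4338 -0.2722  0.024 ] [-0. -0.] [0. 0.]
g1 [0.4689 0.1046 0.028 ]
g2 [ 0.484  -0.0234  0.028 ]
g3 [ 0.4136 -0.0791  0.028 ]
s1a [0.409 0.07  0.007]
s1b [0.4221 0.011  0.007 ]
s2a [ 0.4897 -0.1348  0.007 ]
s2b [ 0.4699 -0.1902  0.007 ]
side g2 [ 0.4842 -0.0247  0.028 ]
side g3 [ 0.4146 -0.0802  0.028 ]
side s2a [ 0.491  -0.1359  0.007 ]
side s2b [ 0.4719 -0.1919  0.007 ]
```

```bash
python3 -m jog '1 48 60 0 -10; 1 48 60 0 -10; 1 48 60 0 -9; 1 48 60 0 0; 1 48 60 0 0'; python3 -m jog '1 0 9 0 0;1 0 0 0 0;1 0 0 0 0'; python3 - <<'E'
from h import *
w=save('wrist','w1'); A=cv2.imread('pics/w1.png');cv2.imwrite('pics/w1b.png',cv2.convertScaleAbs(cv2.resize(A,(800,600),interpolation=cv2.INTER_CUBIC),alpha=1.4,beta=10)); print(w['s']['tcp_pos'],w['s']['ee_rot'],w['s']['joints'])
E
```

```text
time_s: 0.78
tcp_pos: [0.3528, -0.3609, 0.2305]
ee_rot: [[-0.97, 0.241, 0.0], [0.241, 0.97, -0.0], [-0.0, 0.0, -1.0]]
wrist_force: [1.0, -0.0, 1.0]
gripper_width: 1.001
gripper_force: 0.0
time_s: 1.15
tcp_pos: [0.3513, -0.3544, 0.2305]
ee_rot: [[-0.97, 0.243, -0.0], [0.243, 0.97, 0.0], [0.0, -0.0, -1.0]]
wrist_force: [-0.6, -0.1, -0.0]
gripper_width: 1.0
gripper_force: 0.0
[ 0.35132482 -0.35439765  0.23047614] [[-9.70148728e-01  2.42510497e-01 -3.23055740e-04]
 [ 2.42510509e-01  9.70148779e-01  1.86981898e-06]
 [ 3.13865582e-04 -7.65304094e-05 -9.99999948e-01]] [-2.65678427e+01  9.72812873e+00 -1.68106670e+01  9.14521905e-03
 -6.34778077e+01 -7.74710024e+01]
```

View pics/w1b.png

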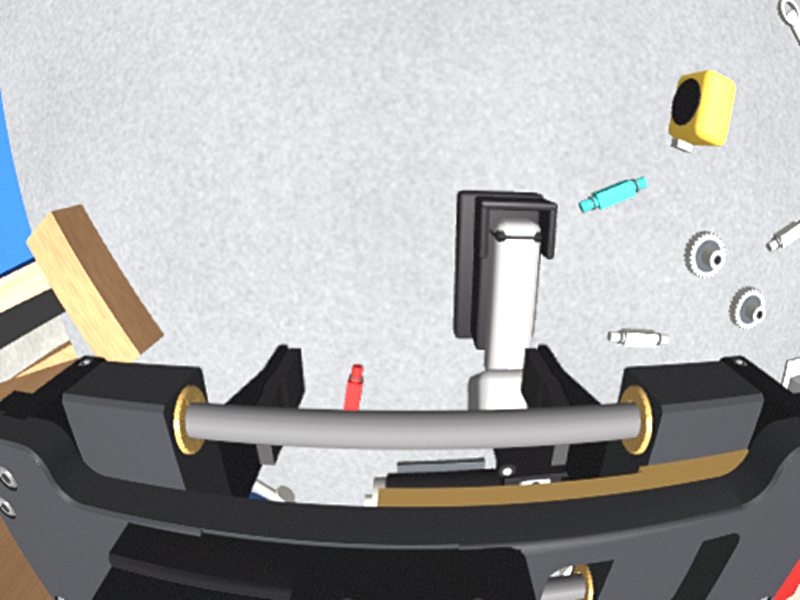

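```bash
python3 - <<'E'
from h import *
np.set_printoptions(precision=4,suppress=True)
c=load('w1')
def P(u,v,z): p=pt(c,(u+.5)/1.5625-.5,(v+.5)/1.5625-.5,z); return p
for n,u,v,z in [('hL1',497,245,.088),('hR1',541,245,.088),('hL2',487,362,.088),('hR2',531,362,.088),('rear',519,220,.088),('rear2',519,213,.088),('wallL',478,199,.084),('wallR',555,203,.084),('cheekRfront',553,258,.084),('bedLfront',475,347,.058)]: print(n,P(u,v,z))
a=(P(497,245,.088)+P(541,245,.088))/2;b=(P(487,362,.088)+P(531,362,.088))/2;print(np.degrees(np.arctan2(*(b-a)[1::-1])))
E
```

```text
hL1 [ 0.3424 -0.2946  0.088 ]
hR1 [ 0.3492 -0.2653  0.088 ]
hL2 [ 0.4238 -0.3175  0.088 ]
hR2 [ 0.4324 -0.2861  0.088 ]
rear [ 0.3293 -0.2769  0.088 ]
rear2 [ 0.3248 -0.2759  0.088 ]
wallL [ 0.3104 -0.3     0.084 ]
wallR [ 0.3242 -0.2494  0.084 ]
cheekRfront [ 0.3611 -0.2575  0.084 ]
bedLfront [ 0.424  -0.3226  0.058 ]
-14.840919416163072
```

```bash
python3 -m jog '1 23 30 0 -1; 1 23 30 0 0; 1 0 0 -40 0; 1 0 0 -40 0; 1 0 0 -20 0'; python3 -m jog '1 0 0 0 0; 1 0 0 0 0'
```

```text
time_s: 1.82
tcp_pos: [0.3963, -0.2942, 0.1283]
ee_rot: [[-0.966, 0.26, -0.003], [0.26, 0.966, 0.001], [0.004, 0.0, -1.0]]
wrist_force: [0.5, 0.6, -0.6]
gripper_width: 1.0
gripper_force: 0.0
time_s: 2.08
tcp_pos: [0.3984, -0.2946, 0.1315]
ee_rot: [[-0.966, 0.259, 0.001], [0.259, 0.966, -0.001], [-0.002, -0.001, -1.0]]
wrist_force: [0.2, 0.7, 0.1]
gripper_width: 1.003
gripper_force: 0.0
```

```bash
python3 -m jog '1 -1 0 -30 0; 1 0 0 -20 0; 1 0 0 -10 0; 1 0 0 0 0; 1 0 0 0 0'; python3 -m jog '0.3 0 0 0 0; 0.3 0 0 0 0; 0.1 0 0 0 0; 0 0 0 0 0; 0 0 0 0 0';python3 -m jog '0 0 0 0 0; 0 0 0 10 0; 0 0 0 20 0; 0 0 0 30 0; 0 0 0 30 0'; python3 -m jog '0 0 0 0 0;0 0 0 0 0'
```

```text
time_s: 2.7
tcp_pos: [0.3978, -0.294, 0.0716]
ee_rot: [[-0.966, 0.258, 0.002], [0.258, 0.966, -0.001], [-0.002, -0.0, -1.0]]
wrist_force: [-0.5, -0.3, 0.1]
gripper_width: 1.003
gripper_force: 0.0
time_s: 3.32
tcp_pos: [0.397, -0.2936, 0.0706]
ee_rot: [[-0.966, 0.258, 0.0], [0.258, 0.966, 0.0], [-0.0, 0.0, -1.0]]
wrist_force: [-0.0, 0.3, 1.3]
gripper_width: 0.519
gripper_force: 0.0
time_s: 3.95
tcp_pos: [0.3963, -0.2933, 0.1613]
ee_rot: [[-0.966, 0.258, -0.001], [0.258, 0.966, 0.001], [0.001, 0.0, -1.0]]
wrist_force: [0.1, -0.4, -3.0]
gripper_width: 0.364
gripper_force: 29.9
time_s: 4.2
tcp_pos: [0.396, -0.293, 0.1595]
ee_rot: [[-0.966, 0.259, -0.002], [0.259, 0.966, 0.002], [0.002, 0.001, -1.0]]
wrist_force: [-0.5, 0.7, -2.8]
gripper_width: 0.364
gripper_force: 29.9
```

```bash
python3 -m jog '0 0 0 10 10; 0 0 -10 0 10; 0 -3 -10 0 10; 0 -3 -10 0 10; 0 -3 -10 0 10'; python3 -m jog '0 -3 -10 0 10;0 -3 -10 0 10; 0 -3 -10 0 10; 0 -3 0 0 10; 0 0 0 0 0';  python3 - <<'E'
from h import *
w=save('wrist','w2'); A=cv2.imread('pics/w2.png'); t=save('side','side2'); B=cv2.imread('pics/side2.png')
A=cv2.resize(A[60:330,150:500],(389,300));B=cv2.resize(B[90:290,290:512],(400,360))
M=np.zeros((360,800,3),np.uint8);M[:300,:389]=A;M[:,400:]=B;cv2.imwrite('pics/m2.png',cv2.convertScaleAbs(M,alpha=1.4,beta=10)); s=r.sense();print(s['tcp_pos'],s['joints'])
E
```

```text
time_s: 4.82
tcp_pos: [0.3868, -0.3333, 0.1686]
ee_rot: [[-0.815, -0.579, -0.004], [-0.579, 0.815, 0.002], [0.002, 0.004, -1.0]]
wrist_force: [0.5, 0.5, -3.2]
gripper_width: 0.365
gripper_force: 29.9
time_s: 5.45
tcp_pos: [0.3749, -0.3631, 0.1688]
ee_rot: [[-0.261, -0.965, -0.003], [-0.965, 0.261, 0.002], [-0.001, 0.004, -1.0]]
wrist_force: [-0.6, -0.4, -2.9]
gripper_width: 0.367
gripper_force: 29.9
[ 0.37556724 -0.36325756  0.16950614] [-2.62445489e+01  1.53426971e+01 -1.89029301e+01 -1.53047695e-02
 -5.58757002e+01  1.11453908e+01]
```

View pics/m2.png

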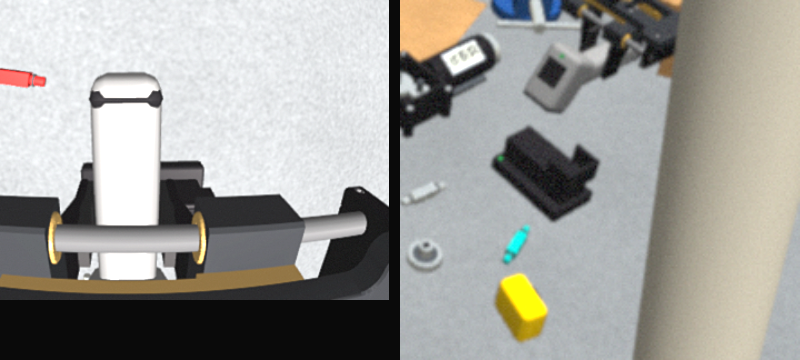

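```bash
python3 -m jog '0 0 0 -30 0; 0 0 0 -30 0; 0 0 0 -11 0; 0 0 0 0 0; 0 0 0 0 0'; for i in 1; do python3 -m jog '0 0 0 -5 0; 0 0 0 0 0'; python3 -m jog '0 0 0 -4 0; 0 0 0 0 0';python3 -m jog '0 0 0 -3 0; 0 0 0 0 0'; done | grep -E 'tcp|wrist_f|gripper_w'
```

```text
time_s: 6.18
tcp_pos: [0.3769, -0.3641, 0.1007]
ee_rot: [[-0.258, -0.966, 0.002], [-0.966, 0.258, -0.001], [0.001, -0.002, -1.0]]
wrist_force: [0.2, 0.1, -2.5]
gripper_width: 0.365
gripper_force: 29.9
tcp_pos: [0.3759, -0.3635, 0.0947]
wrist_force: [0.0, 0.5, -2.3]
gripper_width: 0.369
tcp_pos: [0.3762, -0.3644, 0.0914]
wrist_force: [-1.5, -3.0, 3.6]
gripper_width: 0.365
tcp_pos: [0.3767, -0.3643, 0.0881]
wrist_force: [-1.9, -3.9, 4.6]
gripper_width: 0.365
```

```bash
python3 -m jog '0 0 0 -3 0; 0 0 0 -3 0; 0 0 0 -3 0; 0 0 0 0 0'; python3 -m jog '0 0 0 20 0; 0 0 0 30 0; 0 0 0 20 0; 0 0 0 0 0;0 0 0 0 0'; python3 - <<'E'
from h import *
w=save('wrist','w3'); A=cv2.imread('pics/w3.png'); t=save('side','side3'); B=cv2.imread('pics/side3.png')
A=cv2.resize(A[60:330,150:500],(389,300));B=cv2.resize(B[90:210,310:450],(400,343))
M=np.zeros((360,800,3),np.uint8);M[:300,:389]=A;M[:343,400:]=B;cv2.imwrite('pics/m3.png',cv2.convertScaleAbs(M,alpha=1.4,beta=10)); s=r.sense();print(s['tcp_pos'],s['ee_rot'])
E
```

```text
time_s: 7.42
tcp_pos: [0.3762, -0.3634, 0.0781]
ee_rot: [[-0.258, -0.966, 0.0], [-0.966, 0.258, 0.0], [-0.0, -0.0, -1.0]]
wrist_force: [1.4, -2.5, 1.5]
gripper_width: 0.363
gripper_force: 30.0
time_s: 8.05
tcp_pos: [0.3747, -0.3623, 0.1466]
ee_rot: [[-0.258, -0.966, -0.003], [-0.966, 0.258, 0.003], [-0.002, 0.004, -1.0]]
wrist_force: [-0.6, -0.3, -3.5]
gripper_width: 0.365
gripper_force: 30.0
[ 0.37496329 -0.36274309  0.14677697] [[-0.25816935 -0.96609438 -0.00319908]
 [-0.96609859  0.25816268  0.00235559]
 [-0.00144984  0.00369876 -0.99999211]]
```

View pics/m3.png

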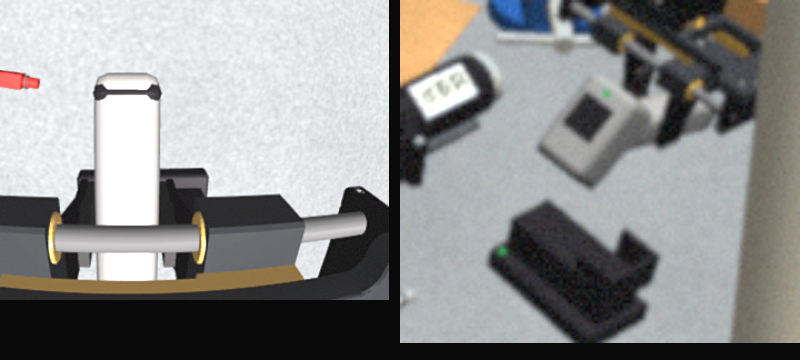

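```bash
cat >> h.py <<'E'
def scan(th,s,p,gx=-.006,gz=.0086):
    """scanner-frame point(s) p -> world, pitched th deg nose-up about grasp point, tool x = -scanner x"""
    R=np.array(s['ee_rot']).reshape(3,3); t=np.radians(th)
    dx,dz=p[0]-gx,p[2]-gz
    q=np.array([np.cos(t)*dx-np.sin(t)*dz,p[1],np.sin(t)*dx+np.cos(t)*dz])
    return np.array(s['tcp_pos'])+R@np.array([-q[0],q[1],-.011-q[2]])
E
python3 - <<'E'
from h import *
for n,uv in [('side2',(374.4,127.8)),('side3',(375.5,131))]:
    c=load(n); print(n,uv,[ (th,proj(c,scan(th,c['s'],(.079,0,-.0274))).round(1), proj(c,scan(th,c['s'],(.061,.025,-.038))).round(1),proj(c,scan(th,c['s'],(.061,-.025,-.038))).round(1),proj(c,scan(th,c['s'],(.097,-.025,-.017))).round(1)) for th in (0,4,8,12,15)])
for n in ['w2','w3']:
    c=load(n); print(n,[(th,proj(c,scan(th,c['s'],(-.07,.016,.015))).round(1),proj(c,scan(th,c['s'],(-.07,-.016,.015))).round(1)) for th in (0,6,12)])
E
```

```text
side2 (374.4, 127.8) [(0, array([369.4, 145.6]), array([382.2, 152.5]), array([366.8, 140.3]), array([356.6, 138.7])), (4, array([369.1, 143.9]), array([381.6, 151.4]), array([366.2, 139.1]), array([356.6, 136.5])), (8, array([369. , 142.1]), array([381.1, 150.2]), array([365.7, 137.9]), array([356.8, 134.1])), (12, array([369. , 140.1]), array([380.8, 148.8]), array([365.4, 136.5]), array([357.2, 131.5])), (15, array([369.2, 138.6]), array([380.7, 147.7]), array([365.2, 135.4]), array([357.6, 129.6]))]
side3 (375.5, 131) [(0, array([367.6, 153.4]), array([380.2, 160.2]), array([365.1, 147.9]), array([355. , 146.6])), (4, array([367.3, 151.8]), array([379.6, 159.1]), array([364.5, 146.9]), array([355. , 144.5])), (8, array([367.2, 150. ]), array([379.2, 157.9]), array([364. , 145.7]), array([355.2, 142.1])), (12, array([367.2, 148.1]), array([378.9, 156.6]), array([363.6, 144.3]), array([355.6, 139.7])), (15, array([367.4, 146.7]), array([378.7, 155.5]), array([363.4, 143.3]), array([356. , 137.8]))]
w2 [(0, array([298.5, 136.6]), array([229.6, 136.6])), (6, array([296.9, 134.2]), array([231.1, 134.1])), (12, array([295.5, 133.3]), array([232.6, 133.3]))]
w3 [(0, array([298.5, 136.6]), array([229.6, 136.6])), (6, array([296.9, 134.2]), array([231.1, 134.1])), (12, array([295.5, 133.3]), array([232.6, 133.3]))]
```

```bash
python3 - <<'E'
from h import *
from scipy.optimize import least_squares
def edges(c,v):
    row=c['pixels'][v-1:v+2].astype(float).mean((0,2)); sm=np.convolve(row,np.ones(2)/2,'same'); g=np.gradient(cv2.GaussianBlur(row[None],(0,0),1.2)[0])
    l=225+np.argmax(g[225:245]); rr=288-8+np.argmin(g[280:305])
    f=lambda i:i+.5*(abs(g[i-1])-abs(g[i+1]))/(abs(g[i-1])-2*abs(g[i])+abs(g[i+1]))
    return f(l),f(rr)
for n in ['w2','w3']:
    c=load(n); E=[(v,*edges(c,v)) for v in range(158,246,6)]
    print(n,[(v,round(b-a,1)) for v,a,b in E])
    def res(p):
        th,w=p; o=[]
        for v,a,b in E:
            # find point on handle edge whose image row is v
            for sgn,m in((-1,a),(1,b)):
                xs=np.linspace(-.07,.03,101); q=np.array([proj(c,scan(th,c['s'],(x,-sgn*w,.015))) for x in xs[::10]])
                o.append(np.interp(v,q[:,1],q[:,0])) ; 
        o=np.array(o).reshape(-1,2); o.sort(1); E2=np.array([(a,b) for _,a,b in E]); d=o-E2; return (d[:,1]-d[:,0])
    s=least_squares(res,[5,.016],diff_step=1e-3,x_scale=[5,.01],loss='soft_l1'); print(s.x,np.abs(s.fun).max()); s=least_squares(lambda p:res([p[0],.0152]),[5],diff_step=1e-3); print(s.x)
E
```

```text
w2 [(158, np.float64(49.4)), (164, np.float64(57.5)), (170, np.float64(57.3)), (176, np.float64(56.8)), (182, np.float64(56.5)), (188, np.float64(56.4)), (194, np.float64(56.0)), (200, np.float64(55.4)), (206, np.float64(58.0)), (212, np.float64(58.8)), (218, np.float64(57.6)), (224, np.float64(58.4)), (230, np.float64(58.0)), (236, np.float64(57.1)), (242, np.float64(56.6))]
[2.48347673e+01 1.52987687e-02] 6.557915832281623
[26.0111095]
w3 [(158, np.float64(53.6)), (164, np.float64(53.6)), (170, np.float64(53.6)), (176, np.float64(53.4)), (182, np.float64(53.4)), (188, np.float64(53.4)), (194, np.float64(53.4)), (200, np.float64(53.1)), (206, np.float64(53.0)), (212, np.float64(55.2)), (218, np.float64(57.3)), (224, np.float64(57.1)), (230, np.float64(57.0)), (236, np.float64(56.6)), (242, np.float64(56.5))]
[3.41437774e+01 1.51175539e-02] 2.195933007196146
[35.83568261]
```

```bash
python3 - <<'E'
from h import *
for n,L,yaw in [('card',(.6137,-.1161,.0765),0),('motor',(.5747,-.3745,.063),-10.2)]:
    a=np.radians(yaw); R=np.array([[-np.cos(a),-np.sin(a),0],[-np.sin(a),np.cos(a),0],[0,0,-1]])
    for th in (9,11,13):
        s=dict(tcp_pos=np.zeros(3),ee_rot=R); print(n,th,np.array(L)-scan(th,s,(.129,0,-.114)))
E
```

```text
card 9 [ 0.46118321 -0.1161      0.16547194]
card 11 [ 0.45778715 -0.1161      0.16008828]
card 13 [ 0.45458104 -0.1161      0.15458938]
motor 9 [ 0.42459364 -0.3474916   0.15197194]
motor 11 [ 0.42125126 -0.34689021  0.14658828]
motor 13 [ 0.41809582 -0.34632246  0.14108938]
```

```bash
python3 -m jog '0 10 30 5 -10; 0 10 30 5 -10; 0 10 30 3 -10; 0 10 30 0 -10; 0 10 30 0 -10'; python3 -m jog '0 10 30 0 -10; 0 10 30 0 -10; 0 10 30 0 -5; 0 3 7 0 0; 0 0 0 0 0'; python3 -m jog '0 0 0 0 0;0 0 0 0 0'; python3 - <<'E'
from h import *
t=save('side','side4'); B=cv2.imread('pics/side4.png')
B=cv2.resize(B[70:220,200:400],None,fx=4,fy=4,interpolation=cv2.INTER_CUBIC);cv2.imwrite('pics/m4.png',cv2.convertScaleAbs(B,alpha=1.4,beta=10)); s=r.sense();print(s['tcp_pos'],s['ee_rot'],s['joints'])
for th in (9,11,13): print(th, scan(th,s,(.129,0,-.114)), proj(t,scan(th,s,(.079,0,-.0274))),[((proj(t,scan(th,s,(x,y,z)))-[200,70])*4).round() for x,y,z in[(.061,.025,-.038),(.061,-.025,-.038),(.097,.025,-.017),(.023,.025,.028),(.059,.025,.049)]])
E
```

```text
time_s: 8.78
tcp_pos: [0.4255, -0.2124, 0.1605]
ee_rot: [[-0.908, -0.418, -0.002], [-0.418, 0.908, 0.001], [0.002, 0.002, -1.0]]
wrist_force: [0.3, -0.7, -2.8]
gripper_width: 0.363
gripper_force: 30.0
time_s: 9.4
tcp_pos: [0.4586, -0.1165, 0.1609]
ee_rot: [[-1.0, -0.002, -0.002], [-0.002, 1.0, -0.0], [0.002, -0.0, -1.0]]
wrist_force: [-0.1, -0.2, -3.5]
gripper_width: 0.364
gripper_force: 30.0
time_s: 9.65
tcp_pos: [0.4586, -0.1173, 0.1615]
ee_rot: [[-1.0, 0.0, -0.0], [0.0, 1.0, -0.0], [0.0, -0.0, -1.0]]
wrist_force: [0.4, 0.4, -3.9]
gripper_width: 0.364
gripper_force: 30.0
[ 0.4586655  -0.11727004  0.16149306] [[-9.99999954e-01  1.34252328e-04 -2.71415991e-04]
 [ 1.34260747e-04  9.99999991e-01 -3.09995914e-05]
 [ 2.71411826e-04 -3.10360305e-05 -9.99999963e-01]] [ 5.38557113e+00  1.11855509e+01 -2.59795182e+01  3.87330038e-04
 -5.28505799e+01 -9.53934974e+01]
9 [ 0.61115814 -0.11729327  0.07247973] [270.80490868 149.43675529] [array([275., 372.]), array([333., 326.]), array([231., 309.]), array([350., 331.]), array([303., 263.])]
11 [ 0.61455566 -0.11729356  0.07786247] [270.60013832 148.21870434] [array([274., 367.]), array([332., 322.]), array([231., 304.]), array([351., 330.]), array([306., 262.])]
13 [ 0.61776326 -0.11729382  0.0833605 ] [270.43293211 147.01022859] [array([272., 363.]), array([331., 318.]), array([231., 298.]), array([352., 330.]), array([309., 260.])]
```

View pics/m4.png

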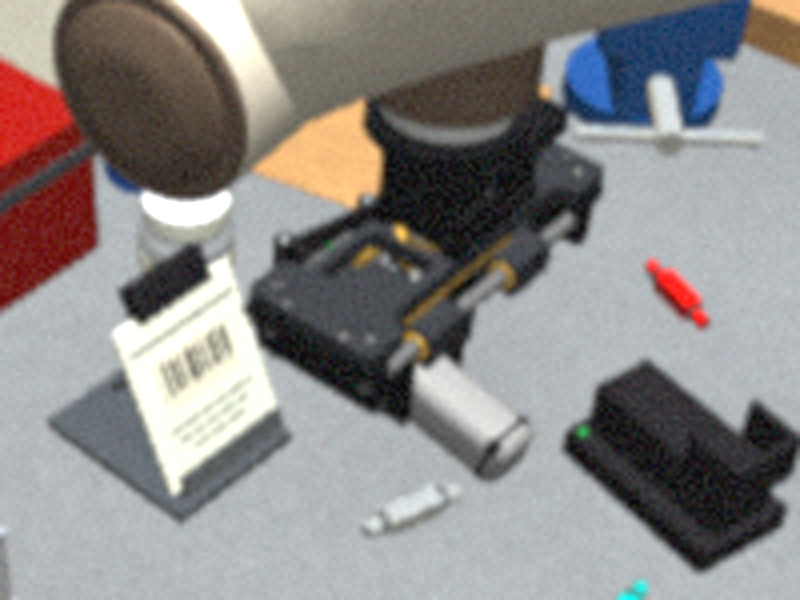

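```bash
python3 - <<'E'
from h import *
c=load('side4');s=c['s']
for th in (5,8,10,12,14): print(th,[((proj(c,scan(th,s,p))-[200,70])*4).round().tolist() for p in [(-.07,.016,-.01),(-.07,-.016,-.01),(-.07,.016,.012),(-.07,-.016,.012)]])
E
python3 -m jog '0 0 0 0 0;0 0 0 0 0;0 0 0 0 0;0 0 0 0 0;0 0 0 0 0' | head -2
```

```text
5 [[489.0, 470.0], [526.0, 437.0], [498.0, 442.0], [535.0, 408.0]]
8 [[487.0, 473.0], [523.0, 440.0], [496.0, 446.0], [534.0, 413.0]]
10 [[484.0, 475.0], [521.0, 442.0], [496.0, 449.0], [533.0, 416.0]]
12 [[482.0, 477.0], [519.0, 444.0], [494.0, 452.0], [532.0, 419.0]]
14 [[480.0, 478.0], [517.0, 445.0], [493.0, 454.0], [530.0, 421.0]]
time_s: 10.32
tcp_pos: [0.459, -0.1166, 0.1616]
```

```bash
python3 -m jog '0 0 0 0 0;0 0 0 0 0;0 0 0 0 0;0 0 0 0 0;0 0 0 0 0' | head -2;  python3 -m jog '0 -5 -30 0 -3; 0 -5 -30 0 -3; 0 -5 -30 0 -4; 0 -5 -30 0 0; 0 -5 -30 -3 0' | head -2; python3 -m jog '0 -5 -30 -4 0; 0 -5 -30 -4 0; 0 -3 -20 -4 0; 0 0 0 0 0; 0 0 0 0 0'|head -3;python3 -m jog '0 0 0 0 0;0 0 0 0 0;0 0 0 0 0;0 0 0 0 0;0 0 0 0 0' | head -3; python3 - <<'E'
from h import *
t=save('side','side5'); B=cv2.imread('pics/side5.png')
B=cv2.resize(B[70:220,260:460],None,fx=4,fy=4,interpolation=cv2.INTER_CUBIC);cv2.imwrite('pics/m5.png',cv2.convertScaleAbs(B,alpha=1.4,beta=10)); s=t['s'];print(s['tcp_pos'],s['ee_rot'])
for th in (6,9,11,13): print(th, scan(th,s,(.129,0,-.114)),[((proj(t,scan(th,s,(x,y,z)))-[260,70])*4).round() for x,y,z in[(.061,.025,-.038),(.061,-.025,-.038),(.097,.025,-.017),(.023,.025,.028),(.059,.025,.049),(-.07,.016,-.01),(-.07,-.016,-.01)]])
E
```

```text
time_s: 10.95
tcp_pos: [0.459, -0.1166, 0.1616]
time_s: 11.58
tcp_pos: [0.434, -0.2677, 0.1588]
time_s: 12.2
tcp_pos: [0.4209, -0.3463, 0.1465]
ee_rot: [[-0.985, 0.173, -0.0], [0.173, 0.985, 0.0], [0.0, 0.0, -1.0]]
time_s: 12.82
tcp_pos: [0.421, -0.3466, 0.1466]
ee_rot: [[-0.985, 0.173, 0.0], [0.173, 0.985, 0.0], [-0.0, 0.0, -1.0]]
[ 0.42099213 -0.34656757  0.14658975] [[-9.84976698e-01  1.72687302e-01  1.41623744e-05]
 [ 1.72687302e-01  9.84976698e-01  5.60829355e-06]
 [-1.29811277e-05  7.96970068e-06 -1.00000000e+00]]
6 [ 0.56585958 -0.37196512  0.04977462] [array([338., 220.]), array([395., 189.]), array([304., 161.]), array([411., 174.]), array([375., 111.]), array([523., 311.]), array([560., 289.])]
9 [ 0.57121887 -0.37290478  0.05761979] [array([337., 214.]), array([393., 183.]), array([305., 153.]), array([413., 173.]), array([379., 109.]), array([520., 314.]), array([556., 292.])]
11 [ 0.57456384 -0.37349127  0.0630035 ] [array([336., 209.]), array([393., 178.]), array([305., 148.]), array([414., 173.]), array([382., 107.]), array([517., 316.]), array([554., 293.])]
13 [ 0.5777217  -0.37404495  0.06850244] [array([335., 205.]), array([392., 174.]), array([306., 143.]), array([415., 172.]), array([385., 106.]), array([515., 318.]), array([552., 295.])]
```

View pics/m5.png

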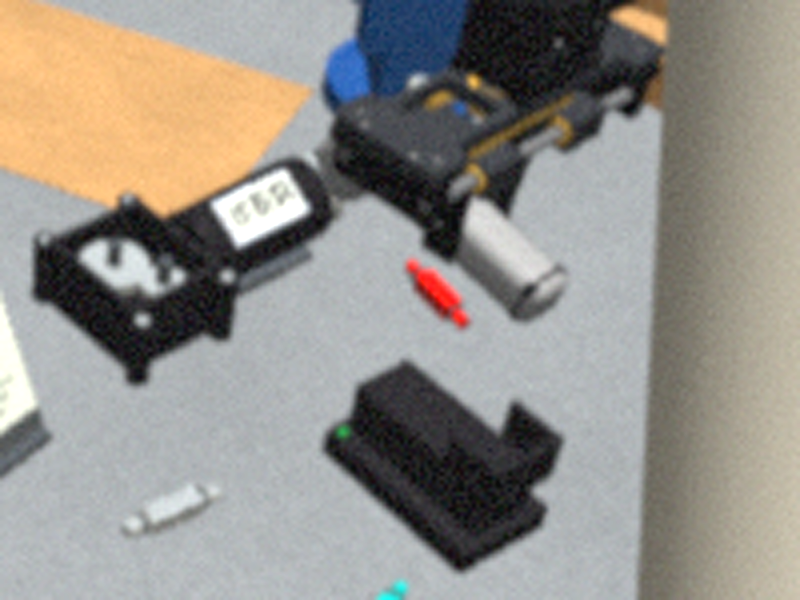

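```bash
python3 -m jog '0 0 0 0 0;0 0 0 0 0;0 0 0 0 0;0 0 0 0 0;0 0 0 0 0' | head -2; python3 -m jog '0 -12 26 0 -3; 0 -12 27 0 -2; 0 0 0 0 0; 0 0 0 0 0'|head -3
```

```text
time_s: 13.5
tcp_pos: [0.421, -0.3466, 0.1466]
time_s: 14.0
tcp_pos: [0.3976, -0.2939, 0.147]
ee_rot: [[-0.966, 0.257, 0.001], [0.257, 0.966, -0.001], [-0.001, -0.0, -1.0]]
```

```bash
python3 -m jog '0 0 0 -30 0; 0 0 0 -20 0; 0 0 0 -8 0; 0 0 0 0 0' | head -4;  python3 -m jog '0 0 0 -5 0; 0 0 0 -5 0;0 0 0 0 0' | sed -n '2p;4p';  python3 -m jog '0 0 0 -5 0; 0 0 0 -4 0;0 0 0 0 0' | sed -n '2p;4p'
```

```text
time_s: 14.5
tcp_pos: [0.3972, -0.2941, 0.0883]
ee_rot: [[-0.966, 0.258, -0.001], [0.258, 0.966, -0.0], [0.001, -0.0, -1.0]]
wrist_force: [0.6, 0.2, -3.1]
tcp_pos: [0.3988, -0.2943, 0.0796]
wrist_force: [1.7, -1.2, 2.5]
tcp_pos: [0.3976, -0.2938, 0.0713]
wrist_force: [-0.2, 3.5, 14.0]
```

```bash
python3 -m jog '0.5 0 0 0 0; 0.7 0 0 0 0; 1 0 0 0 0; 1 0 0 0 0; 1 0 0 0 0' | sed -n '4,5p'; python3 -m jog '1 0 0 30 0; 1 0 0 40 0; 1 0 0 40 0; 1 -20 -20 40 0; 1 -20 -20 0 0' | head -2;  python3 -m jog '1 0 -10 0 0;1 0 0 0 0' | head -2; python3 - <<'E'
from h import *
w=save('wrist','w6'); t=save('side','side6'); B=cv2.imread('pics/side6.png'); A=cv2.imread('pics/w6.png')
A=cv2.resize(A[60:330,150:500],(389,300));B=cv2.resize(B[130:230,310:420],(400,364))
M=np.zeros((364,800,3),np.uint8);M[:300,:389]=A;M[:,400:]=B;cv2.imwrite('pics/m6.png',cv2.convertScaleAbs(M,alpha=1.4,beta=10))
E
```

```text
wrist_force: [-0.2, 0.3, -0.0]
gripper_width: 0.844
time_s: 16.5
tcp_pos: [0.3583, -0.3349, 0.2232]
time_s: 16.75
tcp_pos: [0.357, -0.3439, 0.219]
```

View pics/m6.png

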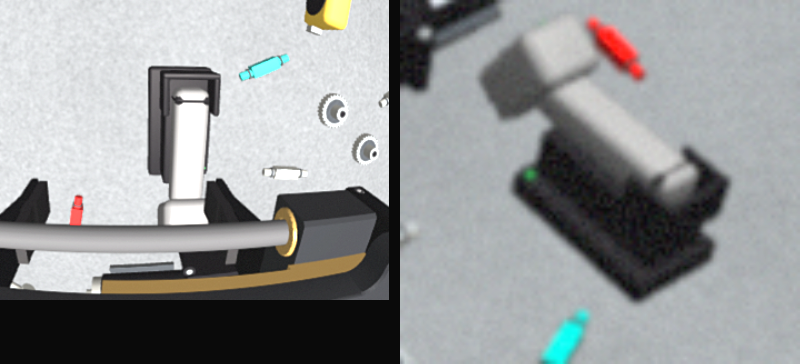

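```bash
python3 - <<'E'
from h import *
a=load('side0')['pixels'].astype(float).mean(2);b=load('side6')['pixels'].astype(float).mean(2)
R=(slice(130,225),slice(325,405)); A,B=a[R].astype(np.float32),b[R].astype(np.float32)
d=np.abs(cv2.GaussianBlur(A,(0,0),1)-cv2.GaussianBlur(B,(0,0),1)); print(d.mean(),d.max(),np.argwhere(d>25)[:8]+[130,325],(d>25).sum())
m=(slice(138,170),slice(333,362)); print('head',cv2.phaseCorrelate(a[m].astype(np.float32),b[m].astype(np.float32)),)
m=(slice(150,192),slice(355,395)); print('handle',cv2.phaseCorrelate(a[m].astype(np.float32),b[m].astype(np.float32)),)
D=np.abs(cv2.GaussianBlur(a,(0,0),1)-cv2.GaussianBlur(b,(0,0),1)); D=(D>20).astype(np.uint8); n,l,st,ce=cv2.connectedComponentsWithStats(D); print([(x[:5].tolist()) for x in st[1:] if x[4]>8])
E
```

```text
2.0049446 16.876045 [] 0
head ((0.09412911814938418, -0.17404387527783527), 1.0426382596294086)
handle ((-0.16918298357349926, 0.15570642863180595), 0.9899229923884074)
[[327, 0, 31, 20, 498], [359, 0, 9, 6, 44], [425, 0, 87, 313, 11758], [426, 5, 38, 7, 126], [373, 6, 94, 122, 4730], [468, 36, 21, 32, 256], [419, 89, 11, 5, 23], [452, 111, 15, 12, 138], [378, 136, 134, 248, 9045], [473, 291, 34, 52, 985]]
```

```bash
python3 - <<'E'
import cv2
A=cv2.imread('pics/top0.png')[125:285,105:245]; A=cv2.convertScaleAbs(cv2.resize(A,None,fx=3.7,fy=3.7,interpolation=cv2.INTER_CUBIC),alpha=2.2,beta=15); cv2.imwrite('pics/c7.png',A);print(A.shape)
E
```

```text
(592, 518, 3)
```

View pics/c7.png

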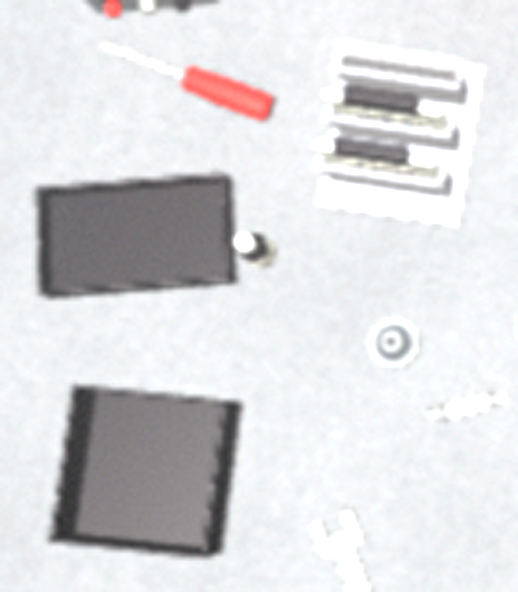

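```bash
python3 - <<'E'
from h import *
np.set_printoptions(precision=4,suppress=True)
c=load('top0')
def P(u,v,z): return pt(c,105+(u+.5)/3.7-.5,125+(v+.5)/3.7-.5,z)
for n,q,z in [('tray',[(37,188),(231,178),(236,282),(42,296)],.028),('bin',[(76,388),(242,402),(217,553),(50,541)],.055)]:
    p=np.array([P(*a,z) for a in q]); print(n,p.mean(0),[round(float(np.linalg.norm(p[i]-p[(i+1)%4])),4) for i in range(4)])
    for i,j in((0,1),(3,2)): d=p[i]-p[j]; print('  yaw of y-axis',np.degrees(np.arctan2(d[1],d[0]))-90)
    for i,j in((3,0),(2,1)): d=p[j]-p[i]; print('  yaw of x-axis',np.degrees(np.arctan2(d[1],d[0])))
print('cap',P(245,242,.07))
E
```

```text
tray [0.5596 0.3272 0.028 ] [0.1688, 0.0913, 0.1671, 0.0948]
  yaw of y-axis 3.3339634864068444
  yaw of y-axis 4.515203949714348
  yaw of x-axis 5.969030058272322
  yaw of x-axis 4.991779630330003
bin [0.3599 0.3005 0.055 ] [0.1392, 0.1241, 0.1378, 0.1259]
  yaw of y-axis -4.392062714077767
  yaw of y-axis -3.5969887923694017
  yaw of x-axis -6.6069970927617465
  yaw of x-axis -7.275319213246533
cap [0.5487 0.2225 0.07  ]
```

```bash
python3 -m jog '1 14 20 0 10; 1 14 20 0 10; 1 14 20 0 10; 1 14 20 0 10; 1 14 20 0 10' | head -2; python3 -m jog '0.6 14 20 0 10;0.6 14 20 -30 10; 0.6 14 20 -30 10; 0.5 12 20 -30 5; 0.5 0 0 -30 0' >/dev/null;  python3 -m jog '0.5 0 0 -30 0; 0.5 0 0 0 0; 0.5 0 0 0 0' | head -3
```

```text
time_s: 17.48
tcp_pos: [0.4276, -0.2422, 0.2191]
time_s: 18.48
tcp_pos: [0.4819, -0.1634, 0.0704]
ee_rot: [[-0.34, -0.94, 0.001], [-0.94, 0.34, -0.0], [0.0, -0.001, -1.0]]
```

```bash
python3 -m jog '0.5 -1 0 -30 0; 0.5 0 0 -20 0; 0.5 0 0 -9 0; 0.5 0 0 0 0; 0 0 0 0 0' | sed -n 2p; python3 -m jog '0 0 0 0 0; 0 0 0 0 0; 0 0 0 0 0'|tail -2; python3 -m jog '0 0 0 30 0; 0 0 0 40 0; 0 0 0 0 0;0 0 0 0 0'
```

```text
tcp_pos: [0.4809, -0.1637, 0.0117]
gripper_width: 0.155
gripper_force: 30.0
time_s: 19.98
tcp_pos: [0.4793, -0.1635, 0.0802]
ee_rot: [[-0.342, -0.94, -0.001], [-0.94, 0.342, 0.0], [-0.0, 0.001, -1.0]]
wrist_force: [-0.1, 0.2, -0.7]
gripper_width: 0.154
gripper_force: 30.0
```

```bash
python3 -m jog '0 0 0 45 6; 0 0 20 45 6; 0 0 40 0 6; 0 8 40 0 6; 0 8 40 0 0' >/dev/null; python3 -m jog '0 8 40 0 0;0 8 40 0 0;0 8 40 0 0;0 8 40 0 0;0 8 40 0 0' | head -2;  python3 -m jog '0 10 40 0 0;0 10 40 0 0;0 10 40 0 0;0 10 40 0 0;0 10 15 0 0' | head -2;python3 -m jog '0 0 0 0 0;0 0 0 0 0' | head -3
```

```text
time_s: 21.22
tcp_pos: [0.5353, 0.1773, 0.1686]
time_s: 21.85
tcp_pos: [0.5853, 0.3532, 0.1676]
time_s: 22.1
tcp_pos: [0.5853, 0.3505, 0.169]
ee_rot: [[0.07, -0.998, -0.003], [-0.998, -0.07, -0.002], [0.002, 0.003, -1.0]]
```

```bash
python3 -m jog '0 -28 18 -20 0; 0 0 0 -40 0; 0 0 0 -40 0; 0 0 0 -30 0; 0 0 0 -12 0' >/dev/null; python3 -m jog '0 0 0 -8 0; 0 0 0 0 0; 0.25 0 0 0 0; 0.25 0 0 0 0; 0.25 0 0 0 0'; python3 -m jog '0.25 0 0 40 0;0.5 0 0 50 0; 0.5 0 -20 50 4;0.5 -20 -40 10 4; 0.5 -20 -40 0 0' | head -2
```

```text
time_s: 23.35
tcp_pos: [0.5582, 0.3697, 0.0213]
ee_rot: [[0.071, -0.997, 0.001], [-0.997, -0.071, 0.001], [-0.001, -0.001, -1.0]]
wrist_force: [-0.2, 0.3, -0.2]
gripper_width: 0.248
gripper_force: 0.0
time_s: 23.98
tcp_pos: [0.518, 0.269, 0.1724]
```

```bash
cat >> h.py <<'E'
def knock(name):
    t=save('side',name); a=load('side0')['pixels'].astype(np.float32).mean(2); b=t['pixels'].astype(np.float32).mean(2)
    d=np.abs(cv2.GaussianBlur(a,(0,0),1)-cv2.GaussianBlur(b,(0,0),1))
    for n,p in dict(g1=(.469,.105,.015),g2=(.484,-.024,.015),g3=(.414,-.0795,.015),s1=(.4156,.0405,.007),s2=(.4807,-.1632,.007),card=(.61,-.115,.07),scanner=(.40,-.296,.08)).items():
        u,v=proj(t,p).round().astype(int); print(n,(u,v),d[v-8:v+9,u-8:u+9].max().round(1))
E
python3 -c "
from h import *
knock('k1')"; python3 -m jog '0.5 -20 -40 0 0; 0.5 -20 -40 -20 0; 0.5 -20 -40 -20 0; 0.5 -20 -40 -20 0; 0.5 -20 -40 -20 0' >/dev/null;  python3 -m jog '0.5 -2 -28 0 0;0.5 0 0 0 0;0.5 0 0 0 0' | head -3
```

```text
g1 (np.int64(228), np.int64(267)) 20.1
g2 (np.int64(264), np.int64(228)) 19.9
g3 (np.int64(303), np.int64(230)) 19.4
s1 (np.int64(268), np.int64(265)) 20.9
s2 (np.int64(303), np.int64(197)) 44.9
card (np.int64(250), np.int64(163)) 88.6
scanner (np.int64(367), np.int64(163)) 21.3
time_s: 25.02
tcp_pos: [0.4169, 0.042, 0.0911]
ee_rot: [[0.209, -0.978, 0.002], [-0.978, -0.209, 0.001], [-0.0, -0.002, -1.0]]
```

```bash
python3 -m jog '0.5 -1 -1 -35 0; 0.5 0 0 -30 0; 0.5 0 0 -15 0; 0.5 0 0 0 0; 0 0 0 0 0' | sed -n 2p; python3 -m jog '0 0 0 0 0; 0 0 0 0 0; 0 0 0 0 0'|tail -2; python3 -m jog '0 0 0 30 0; 0 0 0 40 0; 0 20 30 40 -4;0 20 40 40 -4; 0 20 40 0 0'|sed -n '2p;5,6p'
```

```text
tcp_pos: [0.4157, 0.0412, 0.0109]
gripper_width: 0.159
gripper_force: 30.0
tcp_pos: [0.4773, 0.1525, 0.1645]
gripper_width: 0.158
gripper_force: 30.0
```

```bash
python3 -m jog '0 20 35 0 0; 0 20 35 0 0; 0 20 35 0 0; 0 24 34 0 0; 0 0 0 0 0' >/dev/null; python3 -m jog '0 0 0 0 0; 0 0 0 0 0'|head -3
```

```text
time_s: 27.52
tcp_pos: [0.5584, 0.2884, 0.1606]
ee_rot: [[0.07, -0.998, -0.001], [-0.998, -0.07, -0.0], [0.0, 0.001, -1.0]]
```

```bash
python3 -m jog '0 3 2 -35 0; 0 0 0 -40 0; 0 0 0 -40 0; 0 0 0 -20 0; 0 0 0 -6 0' >/dev/null; python3 -m jog '0 0 0 0 0; 0 0 0 0 0; 0.25 0 0 0 0; 0.25 0 0 0 0; 0.25 0 0 0 0'|sed -n '2p;4,6p'; python3 -m jog '0.25 0 0 40 0;0.5 0 0 50 0; 0.5 -10 -20 30 0;0.5 -20 -40 0 0; 0.5 -20 -40 0 0' | head -2
```

```text
tcp_pos: [0.5621, 0.2915, 0.0199]
wrist_force: [-0.1, 0.1, -0.1]
gripper_width: 0.246
gripper_force: 0.0
time_s: 29.4
tcp_pos: [0.5114, 0.1906, 0.1401]
```

```bash
python3 -m jog '0.5 -21 -43 0 0; 0.5 -21 -43 -40 0; 0.5 0 0 0 0; 0.5 0 0 0 0' |head -3; python3 -c "
from h import *
knock('k2')"
```

```text
time_s: 29.9
tcp_pos: [0.4708, 0.1056, 0.1001]
ee_rot: [[0.071, -0.997, 0.002], [-0.997, -0.071, 0.0], [-0.0, -0.002, -1.0]]
g1 (np.int64(228), np.int64(267)) 10.7
g2 (np.int64(264), np.int64(228)) 106.0
g3 (np.int64(303), np.int64(230)) 9.3
s1 (np.int64(268), np.int64(265)) 35.5
s2 (np.int64(303), np.int64(197)) 36.9
card (np.int64(250), np.int64(163)) 60.9
scanner (np.int64(367), np.int64(163)) 10.8
```

```bash
python3 -m jog '0.5 -1 0 -35 0; 0.5 0 0 -30 0; 0.5 0 0 -13 0; 0.5 0 0 0 0; 0 0 0 0 0' | sed -n 2p; python3 -m jog '0 0 0 0 0; 0 0 0 0 0; 0 0 0 0 0'|tail -2; python3 -m jog '0 0 0 30 0; 0 0 0 40 0; 0 -20 30 40 -5;0 -20 40 0 0; 0 -20 40 0 0'|sed -n '2p;5,6p'
```

```text
tcp_pos: [0.4698, 0.1061, 0.0225]
gripper_width: 0.19
gripper_force: 30.0
tcp_pos: [0.4082, 0.2162, 0.1322]
gripper_width: 0.195
gripper_force: 30.0
```

```bash
python3 -m jog '0 -25 20 0 -5; 0 -25 20 0 0; 0 -24 20 0 0; 0 0 0 0 0;0 0 0 0 0' |head -3; python3 -m jog '0 0 0 -35 0; 0 0 0 -35 0; 0 0 0 -25 0; 0 0 0 -6 0;0 0 0 0 0'|sed -n '2p;4p'; python3 -m jog '0.35 0 0 0 0; 0.35 0 0 0 0; 0.35 0 0 0 0; 0.35 0 0 40 0; 0.5 0 0 50 0'|sed -n '2p;5p'
```

```text
time_s: 32.2
tcp_pos: [0.3349, 0.2751, 0.1315]
ee_rot: [[-0.103, -0.995, -0.0], [-0.995, 0.103, -0.0], [0.0, 0.0, -1.0]]
tcp_pos: [0.3355, 0.2752, 0.0307]
wrist_force: [0.2, -0.4, -0.8]
tcp_pos: [0.3345, 0.2747, 0.1211]
gripper_width: 0.401
```

Now check the remaining gears from here with the arm out of the way.

```bash
python3 - <<'E'
from h import *
knock('k3'); t=save('top','top3')
a=load('top0')['pixels'];b=t['pixels']
A=cv2.resize(b[120:290,100:330],None,fx=3.4,fy=3.4,interpolation=cv2.INTER_CUBIC);cv2.imwrite('pics/c8.png',cv2.convertScaleAbs(A[:,:,::-1],alpha=1.5,beta=10)); print(A.shape)
E
```

```text
g1 (np.int64(228), np.int64(267)) 122.2
g2 (np.int64(264), np.int64(228)) 15.0
g3 (np.int64(303), np.int64(230)) 14.9
s1 (np.int64(268), np.int64(265)) 40.2
s2 (np.int64(303), np.int64(197)) 39.9
card (np.int64(250), np.int64(163)) 18.7
scanner (np.int64(367), np.int64(163)) 16.2
(578, 782, 3)
```

View pics/c8.png

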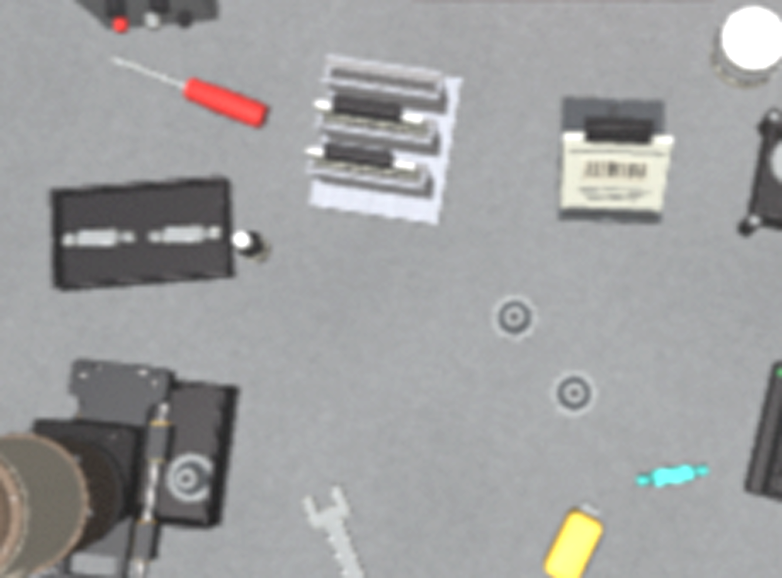

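```bash
python3 -m jog '0.5 19 -37 0 0; 0.5 19 -37 0 0; 0.5 19 -37 0 0; 0.5 19 -37 0 0; 0.5 19 -37 0 0' >/dev/null; python3 -m jog '0.5 19 -37 0 0; 0.5 19 -37 0 0; 0.5 17 -40 -30 0; 0.5 0 0 0 0; 0.5 0 0 0 0' |head -3
```

```text
time_s: 34.8
tcp_pos: [0.4848, -0.0237, 0.0904]
ee_rot: [[-0.104, -0.995, -0.0], [-0.995, 0.104, -0.0], [0.0, 0.0, -1.0]]
```

```bash
python3 -m jog '0.5 -1 0 -35 0; 0.5 0 0 -25 0; 0.5 0 0 -8 0; 0.5 0 0 0 0; 0 0 0 0 0' | sed -n 2p; python3 -m jog '0 0 0 0 0; 0 0 0 0 0; 0 0 0 0 0'|tail -2; python3 -m jog '0 0 0 30 0; 0 0 0 40 0; 0 -13 37 40 0;0 -13 37 0 0; 0 -13 37 0 0'|sed -n '5,6p';python3 -m jog '0 -13 37 0 0; 0 -13 37 0 0;0 -13 37 0 0; 0 -13 37 0 0; 0 -10 37 0 0' >/dev/null;python3 -m jog '0 0 0 0 0; 0 0 0 0 0' | head -3
```

```text
tcp_pos: [0.4849, -0.0231, 0.0237]
gripper_width: 0.192
gripper_force: 30.0
gripper_width: 0.192
gripper_force: 30.0
time_s: 37.3
tcp_pos: [0.3826, 0.2717, 0.1322]
ee_rot: [[-0.104, -0.995, -0.001], [-0.995, 0.104, -0.001], [0.001, 0.001, -1.0]]
```

```bash
python3 -m jog '0 3 0 -35 0; 0 0 0 -35 0; 0 0 0 -25 0; 0 0 0 -6 0;0 0 0 0 0'|sed -n '2p;4p'; python3 -m jog '0.35 0 0 0 0; 0.35 0 0 0 0; 0.35 0 0 0 0; 0.35 0 0 40 0; 0.5 0 0 50 0'|sed -n '2p;5p'; python3 -m jog '0.5 3 -40 0 0;0.5 3 -40 0 0;0.5 3 -40 0 0;0.5 3 -40 0 0;0.5 3 -40 0 0' > /dev/null; python3 -m jog '0.5 3 -40 0 0;0.5 3 -40 0 0;0.5 3 -40 -30 0;0.5 4 -30 0 0;0.5 0 0 0 0' | head -2;  python3 -c "
from h import *
knock('k4')"
```

```text
tcp_pos: [0.3864, 0.272, 0.0318]
wrist_force: [-0.1, 0.1, -1.1]
tcp_pos: [0.3855, 0.2718, 0.122]
gripper_width: 0.402
time_s: 39.8
tcp_pos: [0.4139, -0.0789, 0.0914]
g1 (np.int64(228), np.int64(267)) 50.9
g2 (np.int64(264), np.int64(228)) 51.2
g3 (np.int64(303), np.int64(230)) 3.7
s1 (np.int64(268), np.int64(265)) 32.6
s2 (np.int64(303), np.int64(197)) 124.2
card (np.int64(250), np.int64(163)) 135.6
scanner (np.int64(367), np.int64(163)) 4.4
```

```bash
python3 -m jog '0.5 0 0 -35 0; 0.5 0 0 -25 0; 0.5 0 0 -9 0; 0.5 0 0 0 0; 0 0 0 0 0' | sed -n 2p; python3 -m jog '0 0 0 0 0; 0 0 0 0 0; 0 0 0 0 0'|tail -2; python3 -m jog '0 0 0 30 0; 0 0 0 40 0; 0 -5 40 40 0;0 -5 40 0 0; 0 -5 40 0 0'|sed -n '5,6p';python3 -m jog '0 -5 40 0 0; 0 -5 40 0 0;0 -5 40 0 0; 0 -5 40 0 0; 0 -5 40 0 0' >/dev/null;python3 -m jog '0 -6 44 0 0;0 -6 44 0 0;0 0 0 0 0; 0 0 0 0 0' | head -3
```

```text
tcp_pos: [0.4148, -0.0772, 0.0235]
gripper_width: 0.187
gripper_force: 30.0
gripper_width: 0.192
gripper_force: 30.0
time_s: 42.6
tcp_pos: [0.3614, 0.3295, 0.132]
ee_rot: [[-0.104, -0.995, -0.001], [-0.995, 0.104, -0.002], [0.002, 0.001, -1.0]]
```

```bash
python3 -m jog '0 0 0 -35 0; 0 0 0 -35 0; 0 0 0 -25 0; 0 0 0 -6 0;0 0 0 0 0'|sed -n '2p;4p'; python3 -m jog '0.35 0 0 0 0; 0.35 0 0 0 0; 0.35 0 0 0 0; 0.35 0 0 40 0; 0.5 0 0 50 0'|sed -n '2p;5p'; python3 -m jog '1 30 0 50 0;1 40 -10 50 0;1 40 -10 20 0;1 40 -10 0 0;1 40 -10 0 0' > /dev/null; python3 -m jog '1 40 -10 0 0;1 25 -10 0 0;1 0 0 0 0;1 0 0 0 0' | head -2;  python3 - <<'E'
from h import *
w=save('wrist','w9'); A=cv2.imread('pics/w9.png');cv2.imwrite('pics/w9b.png',cv2.convertScaleAbs(cv2.resize(A,(800,600),interpolation=cv2.INTER_CUBIC),alpha=1.1,beta=0))
E
```

```text
tcp_pos: [0.3623, 0.3299, 0.0319]
wrist_force: [0.4, 0.2, -0.1]
tcp_pos: [0.3616, 0.3297, 0.122]
gripper_width: 0.403
time_s: 44.98
tcp_pos: [0.615, 0.2708, 0.2397]
```

View pics/w9b.png

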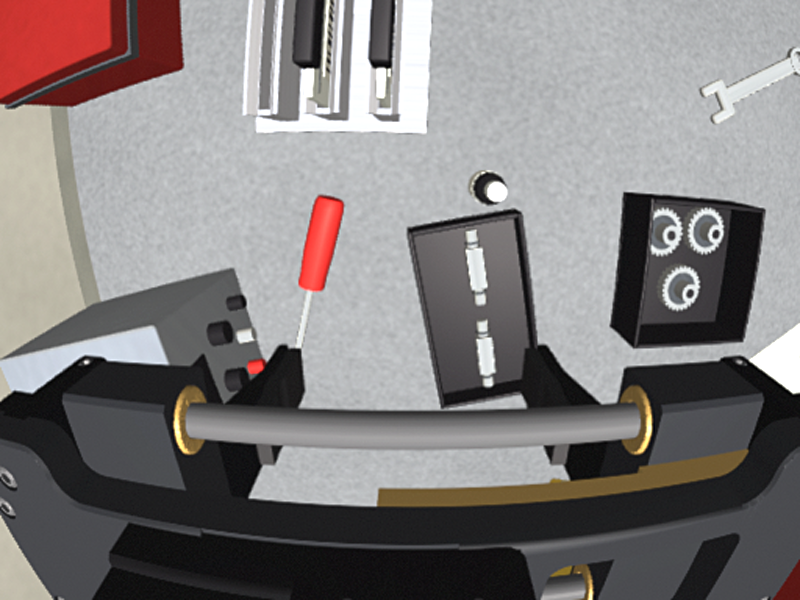

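```bash
python3 -m jog '1 4 -33 0 0;1 4 -33 0 0;1 4 -34 0 0;1 0 0 0 0;1 0 0 0 0' | head -3; python3 - <<'E'
from h import *
w=save('wrist','wa')
E
python3 -m jog '1 10 -20 0 0;1 10 -20 0 0;1 0 0 0 0;1 0 0 0 0' | head -2; python3 - <<'E'
from h import *
w=save('wrist','wb'); np.set_printoptions(precision=1,suppress=True)
for n in('wa','wb'):
    c=load(n); 
    for P in [(.6,.15,.08),(.65,.1,.08),(.65,.2,.08),(.56,.1,.08),(.56,.2,.08)]: print(n,P,proj(c,P))
E
```

```text
time_s: 45.65
tcp_pos: [0.6271, 0.1715, 0.2403]
ee_rot: [[-0.103, -0.995, 0.001], [-0.995, 0.103, 0.001], [-0.001, -0.001, -1.0]]
time_s: 46.2
tcp_pos: [0.6478, 0.1302, 0.2395]
wa (0.6, 0.15, 0.08) [287.1 152.1]
wa (0.65, 0.1, 0.08) [235.4 110.7]
wa (0.65, 0.2, 0.08) [246.4 200.3]
wa (0.56, 0.1, 0.08) [320.3 102.8]
wa (0.56, 0.2, 0.08) [325.7 192.4]
wb (0.6, 0.15, 0.08) [308.5 187. ]
wb (0.65, 0.1, 0.08) [258.9 147.1]
wb (0.65, 0.2, 0.08) [268.2 232. ]
wb (0.56, 0.1, 0.08) [341.5 139.5]
wb (0.56, 0.2, 0.08) [343.8 223.8]
```

```bash
python3 - <<'E'
from h import *
t=load('top3'); p=[pt(t,197,138,.08),pt(t,234,180,.03)]; print(p); m=(p[0]+p[1])/2; m[2]=.08; M=[]
for n in('wa','wb'):
    c=load(n); u,v=proj(c,m).round().astype(int); x0=max(u-66,0); y0=max(v-95,0); print(n,x0,y0)
    A=c['pixels'][y0:y0+190,x0:x0+132,::-1]; A=cv2.resize(A,None,fx=3,fy=3,interpolation=cv2.INTER_CUBIC)
    for i in range(0,132,20): cv2.putText(A,str(x0+i),(i*3,10),0,.33,(0,0,255),1);cv2.line(A,(i*3,12),(i*3,18),(0,0,255),1)
    for i in range(0,190,20): cv2.putText(A,str(y0+i),(0,i*3+4),0,.33,(0,0,255),1)
    M.append(A)
M=np.hstack(M); print(M.shape); cv2.imwrite('pics/m10.png',cv2.convertScaleAbs(M,alpha=.9))
E
```

```text
[array([0.71121758, 0.14490769, 0.08      ]), array([0.58809616, 0.03154514, 0.03      ])]
wa 168 5
wb 192 41
(570, 792, 3)
```

View pics/m10.png

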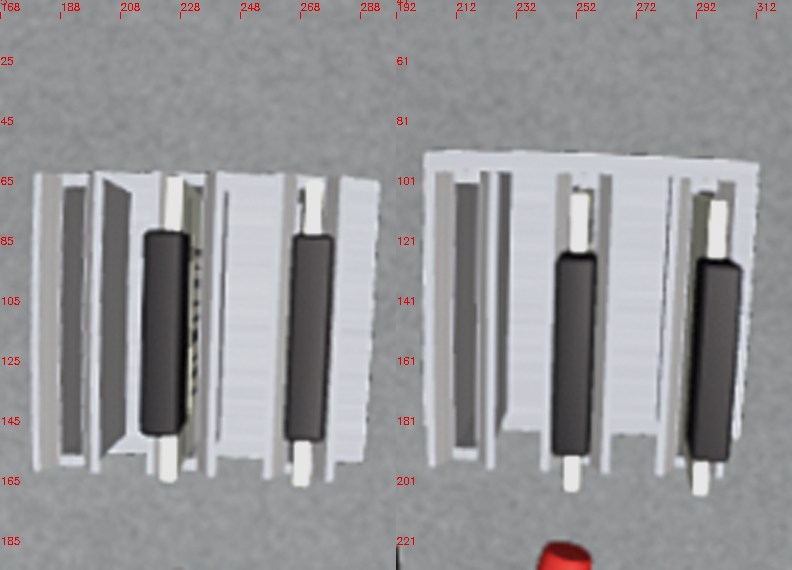

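```bash
python3 - <<'E'
from h import *
np.set_printoptions(precision=4,suppress=True)
def a(x,y,z): return pt(load('wa'),168+(x+.5)/3-.5,5+(y+.5)/3-.5,z)
def b(x,y,z): return pt(load('wb'),192+(x-396+.5)/3-.5,41+(y+.5)/3-.5,z)
for n,f,Q in [('wa',a,dict(A=[(147,232),(188,232),(180,436),(141,435)],B=[(293,235),(332,236),(323,440),(285,440)])),('wb',b,dict(A=[(558,254),(597,254),(591,455),(553,455)],B=[(702,261),(741,266),(728,461),(694,459)]))]:
    C={}
    for k,q in Q.items():
        p=np.array([f(*i,.142) for i in q]); C[k]=p.mean(0); d=(p[2]+p[3]-p[0]-p[1]); print(n,k,C[k],'w,l',np.linalg.norm(p[0]-p[1]),np.linalg.norm(d)/2,'yaw',np.degrees(np.arctan2(d[1],d[0]))-90)
    d=C['A']-C['B']; print('sep',np.linalg.norm(d),np.degrees(np.arctan2(d[1],d[0])),'extrap',C['A']+d, )
print('rimL/R mid', [(f(*l,.086),f(*r_,.086),(f(*l,.086)+f(*r_,.086))/2) for f,l,r_ in [(a,(41,320),(90,320)),(b,(434,320),(481,320))]])
print('rim ends',a(37,172,.086),a(38,470,.086),b(429,170,.086),b(431,467,.086),a(95,172,.086),a(96,472,.086),b(486,170,.086),b(490,468,.086))
print('cards ends',a(175,178,.122),a(168,482,.122),b(580,193,.122),b(572,491,.122))
E
```

```text
wa A [0.6557 0.1013 0.142 ] w,l 0.011599734517658208 0.05851950540837992 yaw -8.974570535232374
wa B [0.6151 0.107  0.142 ] w,l 0.010845816112818747 0.058491828051221675 yaw -8.062170723206151
sep 0.04099139690017851 -8.02491594758947 extrap [0.6963 0.0956 0.142 ]
wb A [0.6557 0.1002 0.142 ] w,l 0.010997996219407736 0.05954054446291909 yaw -8.086263631803149
wb B [0.615  0.1065 0.142 ] w,l 0.011259323235665114 0.05862160209705848 yaw -7.403750858499663
sep 0.04118592130284868 -8.817544115366616 extrap [0.6964 0.0938 0.142 ]
rimL/R mid [(array([0.7066, 0.0927, 0.086 ]), array([0.689 , 0.0953, 0.086 ]), array([0.6978, 0.094 , 0.086 ])), (array([0.7074, 0.0927, 0.086 ]), array([0.6906, 0.0947, 0.086 ]), array([0.699 , 0.0937, 0.086 ]))]
rim ends [0.7016 0.0401 0.086 ] [0.7162 0.1462 0.086 ] [0.702 0.04  0.086] [0.7171 0.1468 0.086 ] [0.681  0.0437 0.086 ] [0.6946 0.1495 0.086 ] [0.6822 0.0427 0.086 ] [0.6951 0.1494 0.086 ]
cards ends [0.6496 0.0547 0.122 ] [0.6631 0.1484 0.122 ] [0.6497 0.0539 0.122 ] [0.663  0.1483 0.122 ]
```

```bash
python3 -m jog '0.6 -1 -35 0 3;0.6 -1 -35 0 3;0.6 -1 -35 0 0;0.6 -2 -35 0 0;0.6 -2 -35 0 0' >/dev/null; python3 -m jog '0.6 -1 -35 0 0;0.6 -1 -35 0 0;0.6 0 0 -40 0;0.6 0 0 0 0;0.6 0 0 0 0' | head -3; python3 - <<'E'
from h import *
knock('k5'); np.set_printoptions(precision=4,suppress=True)
# grip bar from crops c1/c2: top face corners
for z in (.12,.13,.138): print(pt(*T(390,112),z))
print(tri(T(349,97),S(121,175)),tri(T(431,100),S(198,127)))
E
```

```text
time_s: 47.5
tcp_pos: [0.6393, -0.1139, 0.201]
ee_rot: [[0.002, -1.0, 0.002], [-1.0, -0.002, -0.001], [0.001, -0.002, -1.0]]
g1 (np.int64(228), np.int64(267)) 54.8
g2 (np.int64(264), np.int64(228)) 56.3
g3 (np.int64(303), np.int64(230)) 57.7
s1 (np.int64(268), np.int64(265)) 35.7
s2 (np.int64(303), np.int64(197)) 35.6
card (np.int64(250), np.int64(163)) 8.7
scanner (np.int64(367), np.int64(163)) 8.6
[ 0.6408 -0.1173  0.12  ]
[ 0.6385 -0.1168  0.13  ]
[ 0.6366 -0.1163  0.138 ]
[ 0.6485 -0.0876  0.1288] [ 0.6455 -0.1486  0.1292]
```

```bash
python3 -m jog '0.6 0 -2 -30 0;0.6 0 0 -30 0;0.6 0 0 -12 0;0.6 0 0 -6 0;0.6 0 0 0 0' | sed -n '2p;4,5p'; python3 -m jog '0.4 0 0 0 0; 0.3 0 0 0 0;0.3 0 0 0 0' | sed -n '2p;4,6p'; python3 -m jog '0.3 -6 0 1 0;0.3 -6 0 2 0;0.3 -6 0 2 0;0.3 0 0 0 0' | sed -n '2p;4,6p'
```

```text
tcp_pos: [0.6393, -0.1161, 0.1228]
wrist_force: [1.3, -0.5, -0.5]
gripper_width: 0.603
tcp_pos: [0.6387, -0.1163, 0.1222]
wrist_force: [-0.3, 1.5, -1.3]
gripper_width: 0.357
gripper_force: 0.0
tcp_pos: [0.6201, -0.1163, 0.1272]
wrist_force: [0.8, 0.2, 0.0]
gripper_width: 0.296
gripper_force: 0.1
```

```bash
python3 -m jog '0.3 -6 0 2 0;0.3 -6 0 2 0;0.3 -6 0 2 0;0.3 -6 0 2 0;0.3 -6 0 1 0' | sed -n '2p;4,6p'; python3 -m jog '0.3 0 0 0 0;0.3 0 0 0 0;0.2 0 0 0 0;0.1 0 0 0 0;0 0 0 0 0' | sed -n '2p;4,6p';  python3 -m jog '0 0 0 0 0;0 0 0 0 0' | sed -n '2p;4,6p'; python3 - <<'E'
from h import *
t=save('side','side11'); w=save('wrist','w11')
E
```

```text
tcp_pos: [0.5902, -0.1163, 0.136]
wrist_force: [-1.0, -0.3, -0.3]
gripper_width: 0.302
gripper_force: 0.0
tcp_pos: [0.5909, -0.1162, 0.1359]
wrist_force: [0.9, -0.3, 0.1]
gripper_width: 0.136
gripper_force: 29.9
tcp_pos: [0.5908, -0.1162, 0.1359]
wrist_force: [-0.2, -0.0, 0.7]
gripper_width: 0.137
gripper_force: 29.9
```

```bash
python3 -m jog '0 0 0 10 0;0 0 0 20 0;0 0 0 40 0;0 0 0 40 0;0 0 0 30 0' | sed -n '2p;4,6p'; python3 -m jog '0 0 0 0 0;0 0 0 0 0;0 0 0 0 0' | sed -n '2p;4,6p'; cat > chk.py <<'E'
from h import *
import sys
c=save('side',sys.argv[1]); s=c['s']; a=c['pixels'].astype(int); 
R=np.array(s['ee_rot']); p=np.array(s['tcp_pos'])
# card frame: x = -tool y (tool y ~ -world x), y = -tool x, z up
m=((a.min(2)>105)&(a[:,:,0]-a[:,:,2]>2)).astype(np.uint8)
def outline(bz,tilt,dy=0):
    t=np.radians(tilt); q=[]
    for y,z in((-.0475,0),(.0475,0),(.0475,.108),(-.0475,.108)):
        h=np.array([-.0025,y+dy,z-.118-bz]); x,zz=np.cos(t)*h[0]+np.sin(t)*h[2],np.cos(t)*h[2]-np.sin(t)*h[0]
        P=p-R[:,1]*x-R[:,0]*h[1]+np.array([0,0,zz]); q.append(proj(c,P))
    return np.array(q)
best=[]
q0=outline(0,0).astype(int); w=np.zeros_like(m); x0,y0=q0.min(0)-8; x1,y1=q0.max(0)+12; w[max(y0,0):y1,max(x0,0):x1]=1; mm=m&w
for bz in np.arange(-.012,.0121,.002):
  for ti in range(-10,11,2):
    for dy in (-.006,-.003,0,.003,.006):
      k=np.zeros_like(m); cv2.fillPoly(k,[outline(bz,ti,dy).round().astype(int)],1); best.append(((k&mm).sum()/(k|mm).sum(),bz,ti,dy))
best.sort(reverse=True); print(q0.tolist(),mm.sum()); [print(np.round(b,3)) for b in best[:6]]
E
python3 chk.py side12
```

```text
tcp_pos: [0.5899, -0.1165, 0.2781]
wrist_force: [-0.4, -0.2, -0.9]
gripper_width: 0.136
gripper_force: 29.9
tcp_pos: [0.5896, -0.1162, 0.274]
wrist_force: [0.2, -0.9, -2.6]
gripper_width: 0.135
gripper_force: 29.9
[[271, 129], [242, 150], [242, 110], [272, 89]] 176
[ 1.19e-01 -1.20e-02 -1.00e+01 -3.00e-03]
[ 1.17e-01 -8.00e-03 -1.00e+01  0.00e+00]
[ 1.16e-01 -1.00e-02 -1.00e+01 -3.00e-03]
[0.116 0.    0.    0.003]
[ 0.116 -0.002  0.     0.   ]
[ 1.16e-01 -1.00e-02 -1.00e+01  3.00e-03]
```

```bash
python3 - <<'E'
from h import *
a=load('side12')['pixels']
for v in range(80,160,6): print(v,' '.join('%3d,%3d,%3d'%tuple(a[v,u]) for u in range(232,290,5)))
E
```

```text
80   9, 39, 84  20, 38, 88   5, 39, 82   0,  1, 17  21, 27, 27  26, 23, 27  64, 56, 26  50, 52, 50 101, 99, 97  85, 65, 42   6,  4,  8   3,  5,  3
86   6, 37, 81   1, 37, 83  16, 41, 84   0, 24, 52  17, 17, 19  14,  9,  9  18, 17, 15  40, 29, 14 167,127, 80  61, 45, 26  34, 33, 34   0,  7,  9
92   0, 34, 79   0, 35, 82   6, 36, 80  14, 29, 65  23, 24, 24  13, 10, 12  17, 22, 24  47, 47, 46 130,115, 98  78, 64, 46  88, 68, 45 171,130, 82
98  19, 44, 83  10, 38, 82   7, 40, 84  21, 25, 25  24, 17, 18  15, 16, 18  16, 17, 10 102,103, 96 125,112, 92 170,129, 85 170,129, 83 173,131, 85
104  13, 39, 82  12, 43, 86   8, 38, 80  76, 76, 73  27, 23, 23  94, 98, 90  92, 92, 86 111,110,103 134,117, 90 167,130, 82 167,128, 84 165,125, 81
110  18, 39, 81  10, 39, 85 152,154,145 108,109,102  92, 93, 88 119,120,109  88, 87, 79  95, 95, 84 146,122, 92 169,130, 85 169,130, 86 166,126, 79
116  19, 44, 83 214,218,224 117,120,107 113,114,105 108,109, 96  49, 50, 44  73, 70, 61 107,108, 96 131,113, 97 171,132, 88 172,131, 84 178,133, 91
122 122,122,126 205,205,205 124,124,115 108,110, 98  69, 69, 63 103,
[... 267 characters left out ...]
 107,110,100  94, 99, 92  89, 92, 82 111,113,101 114,113,115  18, 13, 17  25, 26, 28 142,150,150  64, 67, 67
140 122,126,128  97, 99, 98 105,105, 94 110,113,103 113,116,106 118,117,112 121,125,124 112,116,115  11,  3,  6   3,  5,  8  14,  6, 16 115,120,121
146 116,121,121 121,125,127 105,107,101 114,115,105 121,122,124 102,104,108 117,120,124 120,124,126  87, 87, 90   7,  0,  3  12,  2, 18   7, 10,  8
152 114,117,121 115,117,123 119,121,124 109,112,114  50, 54, 55  54, 55, 57 122,125,127 122,123,125 123,127,128 118,124,125  23, 20, 13  21, 17, 20
158 115,120,121  74, 77, 81  49, 55, 57  50, 57, 58  54, 58, 56  55, 55, 53 100,103,103 121,124,126 120,121,124 121,123,125 120,123,124  53, 52, 57
```

```bash
sed -i "s/^m=.*/g=cv2.GaussianBlur(c['pixels'].astype(np.float32),(0,0),1.2); d=g[:,:,0]-g[:,:,2]; m=((d>2.5)\&(d<18)\&(g[:,:,1]>60)).astype(np.uint8)/" chk.py; python3 chk.py side13
```

```text
[[271, 129], [242, 150], [242, 110], [272, 89]] 1205
[ 0.844  0.006 -2.     0.   ]
[ 0.84   0.002 -2.     0.   ]
[ 0.839  0.004 -2.     0.003]
[ 0.837  0.004 -2.     0.   ]
[ 0.834  0.008 -4.     0.   ]
[ 0.83   0.006 -4.     0.   ]
```

```bash
python3 -m jog '0 0 0 12 0;0 18 35 0 -4;0 18 35 0 -4;0 18 35 0 0;0 18 35 0 0' >/dev/null; python3 -m jog '0 18 35 0 0;0 18 36 0 0;0 0 0 0 0;0 0 0 0 0;0 0 0 0 0'; python3 -m jog '0 0 0 0 0;0 0 0 0 0'|head -2
```

```text
time_s: 53.0
tcp_pos: [0.6983, 0.0937, 0.2885]
ee_rot: [[-0.139, -0.99, 0.001], [-0.99, 0.139, -0.0], [0.0, -0.001, -1.0]]
wrist_force: [-0.3, -1.0, 0.1]
gripper_width: 0.139
gripper_force: 29.9
time_s: 53.25
tcp_pos: [0.6984, 0.0941, 0.2882]
```

```bash
python3 -m jog '0 0 1 -35 0;0 0 0 -30 0;0 0 0 -10 0;0 0 0 0 0' | sed -n '2p;4p'; python3 -m jog '0 0 0 -8 0;0 0 0 -8 0;0 0 0 0 0' | sed -n '2p;4p';python3 -m jog '0 0 0 -8 0;0 0 0 -8 0;0 0 0 0 0' | sed -n '2p;4p'
```

```text
tcp_pos: [0.6987, 0.0955, 0.2128]
wrist_force: [-0.1, -0.0, -1.1]
tcp_pos: [0.6981, 0.0957, 0.196]
wrist_force: [0.6, -0.1, -1.0]
tcp_pos: [0.698, 0.0956, 0.1795]
wrist_force: [-0.0, 0.3, -1.1]
```

```bash
python3 -m jog '0 0 0 -8 0;0 0 0 -8 0;0 0 0 0 0' | sed -n '2p;4p'; python3 -m jog '0 0 0 -8 0;0 0 0 -8 0;0 0 0 0 0' | sed -n '2p;4p';python3 -m jog '0 0 0 -6 0;0 0 0 -4 0;0 0 0 0 0' | sed -n '2p;4p'
```

```text
tcp_pos: [0.6979, 0.0956, 0.1635]
wrist_force: [0.1, 1.0, -1.0]
tcp_pos: [0.6979, 0.0956, 0.1475]
wrist_force: [-0.9, -0.5, -1.4]
tcp_pos: [0.6983, 0.0957, 0.1383]
wrist_force: [-0.5, -0.4, -1.6]
```

```bash
python3 -m jog '0 0 0 -3 0;0 0 0 0 0' | sed -n '2p;4p'; python3 -m jog '0 0 0 -3 0;0 0 0 0 0' | sed -n '2p;4p';python3 -m jog '0 0 0 -2 0;0 0 0 0 0' | sed -n '2p;4p'
```

```text
tcp_pos: [0.6984, 0.0957, 0.1356]
wrist_force: [-0.2, -0.1, -0.7]
tcp_pos: [0.6984, 0.0957, 0.1324]
wrist_force: [0.5, 0.3, -0.9]
tcp_pos: [0.6984, 0.0957, 0.1305]
wrist_force: [0.1, 0.1, -0.7]
```

```bash
python3 -m jog '0 0 0 -2 0;0 0 0 0 0' | sed -n '2p;4p'; python3 -m jog '0 0 0 -2 0;0 0 0 0 0' | sed -n '2p;4p'; python3 -m jog '0 0 0 0 0;0 0 0 0 0' | sed -n '2p;4p'
```

```text
tcp_pos: [0.6988, 0.0957, 0.1293]
wrist_force: [0.4, -0.2, 1.0]
tcp_pos: [0.6992, 0.0955, 0.1293]
wrist_force: [-2.5, -0.6, 6.6]
tcp_pos: [0.6991, 0.0955, 0.1293]
wrist_force: [-2.6, -0.8, 7.4]
```

```bash
python3 -m jog '0.2 0 0 0 0;0.28 0 0 0 0;0.28 0 0 0 0;0.28 0 0 0 0' | sed -n '2p;4,5p'; python3 -m jog '0.28 0 0 10 0;0.28 0 0 20 0;0.28 0 0 40 0;0.5 0 0 40 0;0.5 -30 20 20 0' | sed -n '2p;4p'; python3 -m jog '1 -40 30 0 0;1 -40 30 0 0;1 -40 30 0 0;1 -30 20 0 0;1 0 0 0 0' | sed -n '2p;4p'; python3 - <<'E'
from h import *
np.set_printoptions(precision=4,suppress=True)
knock('k12'); t=save('top','top12'); w=save('wrist','w12')
# grip bars in top view: dark blobs on a light rack
for n in('top3','top12'):
    c=load(n); a=c['pixels'].astype(np.float32).max(2); B=[]
    for P in [(.615,.1067,.142),(.6557,.1007,.142),(.698,.0947,.142)]:
        u,v=proj(c,P); x0,y0=int(u)-16,int(v)-6; k=(cv2.GaussianBlur(a,(0,0),.7)[y0:y0+13,x0:x0+33]<55).astype(np.uint8); nn,l,st,ce=cv2.connectedComponentsWithStats(k)
        if nn>1:
            i=1+np.argmax(st[1:,4]); B.append((st[i].tolist(),pt(c,*(ce[i]+[x0,y0]),.142).round(4).tolist()))
        else: B.append(None)
    print(n,B)
E
```

```text
tcp_pos: [0.6984, 0.0958, 0.1264]
wrist_force: [0.1, 1.1, -0.5]
gripper_width: 0.277
tcp_pos: [0.6703, 0.115, 0.2598]
wrist_force: [-0.0, 1.1, -0.6]
tcp_pos: [0.5172, 0.227, 0.2584]
wrist_force: [-0.0, 0.7, -0.3]
g1 (np.int64(228), np.int64(267)) 44.1
g2 (np.int64(264), np.int64(228)) 45.5
g3 (np.int64(303), np.int64(230)) 47.1
s1 (np.int64(268), np.int64(265)) 33.2
s2 (np.int64(303), np.int64(197)) 34.0
card (np.int64(250), np.int64(163)) 118.7
scanner (np.int64(367), np.int64(163)) 8.6
top3 [([8, 6, 17, 5, 45], [0.6101, 0.1092, 0.142]), ([8, 5, 18, 6, 77], [0.6525, 0.1017, 0.142]), None]
top12 [([8, 5, 17, 6, 39], [0.6097, 0.11, 0.142]), ([8, 5, 18, 6, 76], [0.6524, 0.1016, 0.142]), ([7, 5, 18, 7, 76], [0.6931, 0.0975, 0.142])]
```

```bash
python3 - <<'E'
from h import *
a=load('k5')['pixels'].astype(np.float32).mean(2);c=load('k12');b=c['pixels'].astype(np.float32).mean(2)
d=np.abs(cv2.GaussianBlur(a,(0,0),1)-cv2.GaussianBlur(b,(0,0),1))
for n,P in dict(tray1=(.557,.369,.01),tray2=(.562,.291,.01),gA=(.335,.275,.02),gB=(.386,.272,.02),gC=(.362,.329,.02),thread=(.55,.2225,.03)).items():
    u,v=proj(c,P).round().astype(int); q=d[max(v-7,0):v+8,max(u-7,0):u+8]; print(n,u,v,q.max() if q.size else None)
t3,t12=load('top3'),load('top12')
D=np.abs(cv2.GaussianBlur(t3['pixels'].astype(np.float32).mean(2),(0,0),1)-cv2.GaussianBlur(t12['pixels'].astype(np.float32).mean(2),(0,0),1))
for n,P in dict(tray1=(.557,.369,.01),tray2=(.562,.291,.01),thread=(.55,.2225,.03)).items():
    u,v=proj(t12,P).round().astype(int); print(n,u,v,D[v-6:v+7,u-6:u+7].max())
E
```

```text
tray1 98 330 13.209473
tray2 130 301 13.799988
gA 215 370 12.524597
gB 197 350 13.0180435
gC 182 382 13.282448
thread 159 277 12.665779
tray1 130 190 94.63313
tray2 154 189 51.013607
thread 174 191 2.7332764
```

```bash
python3 -c "
from station import r
print(r.finish_job())"
```

```text
the job is handed in; nothing more can be done
None
```

The job is handed in, with no verdict shown yet: both labels were held on for over 1 s (scanner tilted about 11° nose-up so the card was near enough to square), the scanner is home, all three gears and both shafts are sorted, and the card is down in the empty pocket with its label facing the same way as the others.

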